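# Refill the sugar tin through its thumbwheel hatch

## Task

Refill the steel sugar tin: roll its thumbwheel with a fingertip until the hatch shutter is fully open (never push the shutter itself), then tip the bamboo tray over the hatch so that its sugar lumps slide in, and put in any lump lying about on the table too. When every lump is inside the tin, roll the thumbwheel back until the hatch is fully closed, and have the empty tray standing upright on its cork mat. Leave the tea things standing about where they are.

Things in the scene. Friction and masses are not known exactly. Their poses are not given: they have to be found in the camera images.
- tin: fixed steel sugar tin, 170 (x) x 210 (y) mm, flat white top panel 110 mm above the table; origin: centre of the underside; x points roughly away from the robot. In the panel: a hatch in the +y half, closed from below by a grey sliding shutter, and near the -x edge a narrow slot along y with a dark ribbed thumbwheel standing out. Compartment under the hatch: 117 x 99 mm, 90 deep
- hatch (a point): centre of the hatch, level with the panel's top face; the opening is 96 (x) x 90 (y) mm; axes as the tin's (z up)
- wheel_top (a point): highest point of the thumbwheel's rim at rest, 8 mm above the panel (fixed to the tin, does not turn or sink); axes as the tin's. Wheel 44 mm across, 12 mm wide, axle along the tin's x, grippy rim, seen over 34 mm of the 18 x 44 mm slot. It does not yield: a light press of about 3 to 10 N is enough to roll it
- wheel (a joint): thumbwheel angle, rad, 0 (closed) to 4.1 (open); stays where left. Turned by laying a fingertip on its top and drawing it along the tin's y: towards -y opens the shutter, towards +y closes it; the shutter moves as far as the rim does, so several strokes of about 25 mm are needed
- shutter (a joint): how far the shutter is open, m: 0 = closed, 0.09 = fully open (end stops at both). It slides towards the tin's -y under the panel, driven by the thumbwheel
- mat_mid (a point): centre of the top face of a fixed cork mat, 220 (x) x 150 (y) x 4 mm; axes: the mat's
- tray_grip (a point): where to grip the loose bamboo scoop tray (about 160 g): middle of its handle bar, above the tray's centre, 86 mm above the underside. The bar is 14 mm thick (tray y), 20 mm high and runs along tray x from 24 mm in front (-x) of this point to a post at the back, 78 mm behind. Axes: the tray's, z up
- tray_lip (a point): middle of the tray's open front edge: 78 mm in front (-x) of its centre, 5 mm above its underside. Tray 156 (x) x 80 (y) mm, floor 5 mm thick, walls 26 mm high at both sides and the back, 70 mm wide inside. Smooth: lumps begin to slide at 0.3 to 0.5 rad of tilt. Axes: the tray's
- lump1_mid (a point): an off-white sugar lump, 28 x 22 x 18 mm (x, y, z), 14 g or so; point: its centre. It starts on the tray. May be absent (None).
- lump2_mid (a point): an off-white sugar lump, 28 x 22 x 18 mm (x, y, z), 14 g or so; point: its centre. It starts on the tray. May be absent (None).
- lump3_mid (a point): an off-white sugar lump, 28 x 22 x 18 mm (x, y, z), 14 g or so; point: its centre. It starts on the tray. May be absent (None).
- lump4_mid (a point): an off-white sugar lump, 28 x 22 x 18 mm (x, y, z), 14 g or so; point: its centre. It starts on the tray. May be absent (None).
- lump5_mid (a point): an off-white sugar lump, 28 x 22 x 18 mm (x, y, z), 14 g or so; point: its centre. It starts on the tray. May be absent (None).
- lump6_mid (a point): an off-white sugar lump, 28 x 22 x 18 mm (x, y, z), 14 g or so; point: its centre. It starts on the table between tin and mat. May be absent (None).
- lump7_mid (a point): an off-white sugar lump, 28 x 22 x 18 mm (x, y, z), 14 g or so; point: its centre. It starts on the table between tin and mat. May be absent (None).
- lump8_mid (a point): an off-white sugar lump, 28 x 22 x 18 mm (x, y, z), 14 g or so; point: its centre. It starts on the table between tin and mat. May be absent (None).
- lump9_mid (a point): an off-white sugar lump, 28 x 22 x 18 mm (x, y, z), 14 g or so; point: its centre. It starts on the table between tin and mat. May be absent (None).
- lump10_mid (a point): an off-white sugar lump, 28 x 22 x 18 mm (x, y, z), 14 g or so; point: its centre. It starts on the table between tin and mat. May be absent (None).
- saucer: white saucer, 144 mm across; not part of the job. Origin: centre of the underside.
- teacup: white teacup with a handle, 84 mm across, 58 mm high, standing on the saucer; not part of the job. Origin: centre of the underside.
- spoon: bamboo spoon, 170 mm long, lying on the table; not part of the job. Origin: middle of its length.
- jar: amber glass jar with steel lid, 64 mm across, 90 mm high; not part of the job. Origin: centre of the underside.
- papercup: paper cup, 76 mm across, 95 mm high; not part of the job. Origin: centre of the underside.
Things that resemble listed ones, but are neither listed nor needed, are in the scene too. Of the things like the part that bears tray_grip, leave any that is turquoise; of the rest the larger one is meant.

How it is judged:
On the way, in this order (a step that is already met when the one before it is completed fails the run):
1. the hatch shutter is rolled open (at least 80 of 90 mm) (value of joint shutter above 0.08 m), for 0.2 s.
2. the tray is tipped forward with its lip over the hatch (angle between tray_grip's own z axis and vertical above 0.25 rad and horizontal distance between tray_lip and hatch below 0.085 m and z of tray_lip in the frame of hatch above 0 m).
3. all lumps are inside the tin (x of lump1_mid in the frame of hatch between -0.056 and 0.056 m and y of lump1_mid in the frame of hatch between -0.056 and 0.056 m and z of lump1_mid in the frame of hatch between -0.11 and -0.014 m and x of lump2_mid in the frame of hatch between -0.056 and 0.056 m and y of lump2_mid in the frame of hatch between -0.056 and 0.056 m and z of lump2_mid in the frame of hatch between -0.11 and -0.014 m and x of lump3_mid in the frame of hatch between -0.056 and 0.056 m and y of lump3_mid in the frame of hatch between -0.056 and 0.056 m and z of lump3_mid in the frame of hatch between -0.11 and -0.014 m and x of lump4_mid in the frame of hatch between -0.056 and 0.056 m and y of lump4_mid in the frame of hatch between -0.056 and 0.056 m and z of lump4_mid in the frame of hatch between -0.11 and -0.014 m and x of lump5_mid in the frame of hatch between -0.056 and 0.056 m and y of lump5_mid in the frame of hatch between -0.056 and 0.056 m and z of lump5_mid in the frame of hatch between -0.11 and -0.014 m and x of lump6_mid in the frame of hatch between -0.056 and 0.056 m and y of lump6_mid in the frame of hatch between -0.056 and 0.056 m and z of lump6_mid in the frame of hatch between -0.11 and -0.014 m and x of lump7_mid in the frame of hatch between -0.056 and 0.056 m and y of lump7_mid in the frame of hatch between -0.056 and 0.056 m and z of lump7_mid in the frame of hatch between -0.11 and -0.014 m and x of lump8_mid in the frame of hatch between -0.056 and 0.056 m and y of lump8_mid in the frame of hatch between -0.056 and 0.056 m and z of lump8_mid in the frame of hatch between -0.11 and -0.014 m and x of lump9_mid in the frame of hatch between -0.056 and 0.056 m and y of lump9_mid in the frame of hatch between -0.056 and 0.056 m and z of lump9_mid in the frame of hatch between -0.11 and -0.014 m and x of lump10_mid in the frame of hatch between -0.056 and 0.056 m and y of lump10_mid in the frame of hatch between -0.056 and 0.056 m and z of lump10_mid in the frame of hatch between -0.11 and -0.014 m), for 0.3 s.
At the end, for the whole second after the job is handed in: every lump lies inside the tin below the panel; the shutter is closed to within 6 mm; the tray stands upright (within 0.12 rad) on the mat, its centre within 50 mm of the mat's (all of step 3 and value of joint shutter below 0.006 m and horizontal distance between tray_grip and mat_mid below 0.05 m and angle between tray_grip's own z axis and vertical below 0.12 rad and height (world z) of tray_grip below 0.1 m); the robot touches nothing.
It fails at once if the shutter is pushed directly (over 3 N) (contact force between the fingers and shutter above 3 N).
It fails at once if one of the tea things is moved by more than 30 mm (distance of any of saucer, teacup, spoon, jar, papercup from where it was at the start of the episode above 0.03 m).
Of lump1, lump2, lump3, lump4, lump5, lump6, lump7, lump8, lump9, lump10 only 7 to 9 are there at a start; the rules pass over those that are not, and their reading is None.
At some moment in a run one of lump6, lump7, lump8, lump9, lump10 may be knocked a few centimetres aside while the robot is not near it.
It also fails if it takes over 210 s, if anything falls off the work surface, if the arm or the gripper's body presses on something with over 40 N, if the wrist force passes 120 N, or if a joint passes its speed limit or range.

## Robot

A 6-joint arm with a two-finger parallel gripper is mounted at the origin on the work surface. World frame = base frame: x ahead of the robot, y to its left, z up, the work surface at z = 0. Lengths are in m, angles in rad, forces in N, time in s.
With the tool pointing down it reaches from about 0.325 to 0.775 m from the base axis. Payload 5.5 kg.
Tool frame: the origin (TCP) lies at the very end of the fingers, on their centre line; the grasp point (between the pads) lies 19 mm behind it; z points along the fingers, y is the direction in which the jaws open and shut (so a half turn about z gives the same grasp; the last joint's range is limited). The gripper opens to 88 mm and grips with 3 to 60 N. Pads are 20 mm wide; open, the fingers measure 115 mm over their backs; the gripper's body (75 mm by 178 mm) begins 61 mm behind the grasp point.
Start: joints at [-1.282, 0.091, 1.231, -0, 1.82, -0.057], TCP at [0.203, -0.564, 0.223] pointing down, gripper open.
Joint ranges: [-2.87, 2.87], [-0.86, 2.18], [0.17, 2.46], [-1.51, 4.65], [0.06, 2.69], [-2.65, 2.65]. Speed limits (rad/s): [2.57, 2.57, 3.01, 3.14, 3.14, 3.14].

## Interface

Orientations are given as [roll, pitch, yaw] about the fixed x, y, z axes, in that order (R = Rz(yaw) Ry(pitch) Rx(roll)).
In Python, from bench import bot gives the robot as it stands. The module is installed in compiled form; this text tells all that it offers.
- The arm moves only by the tool carry_out, never from a script. Its argument "rows" is a list of rows, each a list of 5 numbers: the shift along the tool's x, y, z in m, then the turn about the tool's z in rad, then the finger opening in m, from 0 to 0.0878. A call has 1 to 5 rows; each row is the pose to reach, as a shift and turn from the pose commanded when the call began, along the tool's axes at that moment; what a row does not reach only later rows make up. A row lasts 1/8 s, in which the tool goes at most 62.5 mm and 10.7 degrees, less where a joint would pass 70% of its speed; a pose out of reach is approached as far as the arm can. A call with a gripper value outside its range is refused whole. The fingers move at their own pace and stop on an object; "newtons" is the grip in N (left out, the last holds). Time passes only in rows, so rows that repeat a pose let the fingers close. It gives the time, the measured TCP pose, the force and the opening at its end, in the units of the state.
- bot.observe(): the state, without advancing time (a new reading comes with each control period).
- bot.snapshot(name): name is "side" or "top"; returns a dict with "image" (420x560x3 uint8, blue, green, red), "K" (3x3 intrinsics, pixels), "k1" (the pictures are not rectified: a ray, as slopes to the right and down, at radius r is drawn at 1 + k1 r^2 times it, then the intrinsics apply), "pose" (4x4, takes a point from camera to world coordinates). Camera axes: x right, y up, looking along -z (the intrinsics and any distortion apply to the point x, -y, -z); pixel columns grow to the right and rows downward; lengths in m; the calibration is good to about 2 mm. A picture is of the moment at which its call begins. There is no depth.
- bot.job_done(): hands the job in, once; it reports no verdict.
Trained networks look in a picture, given as the dict that the camera call returned (one of the last four; its "shot" number tells which), for a name from the list of things; names that differ only in an ending like _2 or _b are one class to them, and where a whole thing is asked for, a point or a joint stands for the part that bears it (a point fixed in the world has none). Each returns a list of dicts, best first, with "confidence" (0 to 1); they miss things now and then, are a little off and sometimes report something else, mostly with a low value. They report only what shows in the picture. A call takes as long as a camera call. They do not tell look-alikes from the thing itself.
- bot.spot_in(picture, target): "extent" ([left, top, right, bottom] in pixels, round what is visible of it).
- bot.pinpoint(picture, target): "at" ([column, row] in pixels: a listed point, or the origin of a listed thing).
The state is a dict: "clock": time; "joint_positions": joint angles; "qd": joint speeds; "joint_efforts": joint torques, N m; "tool_pos": TCP position; "eef_rot": TCP orientation; "force": force on the tool from outside, world axes, zero at the start; "moment": the same for the moment, N m; "grip_width": finger opening in m.
Only numpy, scipy, OpenCV 4.12 (cv2) and the standard library are available. Lean on these libraries where they do the work, as an engineer would, in place of code of your own. Each camera call takes 0.05 s, during which the arm holds its last target.

## Working session

There is one attempt and no reset: what is moved stays moved. The work goes in short steps, Python scripts to look and compute and a tool call to move; the robot and the scene stay as the last step left them, time stands still between calls to the robot, and variables do not carry over. Pictures are saved under pics/ and viewed, and the job is handed in when it is done.

Besides the shell and the picture viewer there is one more tool, called after "Request:" as name([rows], argument=value, ...), one row to a line, values as JSON. carry_out: Moves the arm, as the interface text tells. Its arguments: {"type":"object","properties":{"rows":{"type":"array","items":{"type":"array","items":{"type":"number"}}},"newtons":{"type":"number"}},"required":["rows"]}

```bash
ls; mkdir -p pics
cat > h.py <<'E'
import numpy as np, cv2
from bench import bot
def und(p,s):
    K=np.array(s["K"]);k=s["k1"]
    d=np.array([(p[0]-K[0,2])/K[0,0],(p[1]-K[1,2])/K[1,1]])
    u=d.copy()
    for _ in range(30): u=d/(1+k*(u@u))
    return u
def ray(p,s):
    u=und(p,s);P=np.array(s["pose"])
    return P[:3,3],P[:3,:3]@np.array([u[0],-u[1],-1.])
def onz(p,s,z):
    o,d=ray(p,s);return o+d*(z-o[2])/d[2]
def proj(X,s):
    P=np.array(s["pose"]);c=P[:3,:3].T@(np.array(X)-P[:3,3])
    u=np.array([c[0],-c[1]])/-c[2];u=u*(1+s["k1"]*(u@u));K=np.array(s["K"])
    return np.array([K[0,0]*u[0]+K[0,2],K[1,1]*u[1]+K[1,2]])
def tri(p1,s1,p2,s2):
    a,d=ray(p1,s1);b,e=ray(p2,s2)
    d/=np.linalg.norm(d);e/=np.linalg.norm(e)
    t=np.linalg.lstsq(np.stack([d,-e],1),b-a,rcond=None)[0]
    A=a+d*t[0];B=b+e*t[1];return (A+B)/2,np.linalg.norm(A-B)
def save(s,n,box=None,f=1):
    im=s["image"]
    if box: im=im[box[1]:box[3],box[0]:box[2]]
    if f!=1: im=cv2.resize(im,None,fx=f,fy=f,interpolation=cv2.INTER_CUBIC)
    cv2.imwrite("pics/"+n+".png",im)
E
python3 - <<'E'
from h import *
np.set_printoptions(precision=4,suppress=True)
print(bot.observe())
for n in("side","top"):
    s=bot.snapshot(n);save(s,n+"0",f=1.4);print(n,s["K"],s["k1"],s["pose"])
    for t in["wheel_top","hatch","mat_mid","tray_grip","tray_lip","tin","saucer","teacup","spoon","jar","papercup","lump1_mid","lump6_mid"]:
        print(t,[(np.round(d["at"],1),round(d["confidence"],2)) for d in bot.pinpoint(s,t)])
    print("spot", [(np.round(d["extent"]),round(d["confidence"],2)) for d in bot.spot_in(s,"tray_grip")])
E
```

```text
pics
{'clock': 0.0, 'joint_positions': array([-1.2817,  0.0918,  1.2319, -0.    ,  1.8198, -0.0567]), 'qd': array([ 0.0012,  0.001 , -0.0009, -0.0006,  0.0013, -0.0001]), 'joint_efforts': array([ -0.0016, -44.6455, -40.6448,   0.0698,   0.0293,  -0.0002]), 'tool_pos': array([ 0.2033, -0.5642,  0.2215]), 'eef_rot': array([-3.1397, -0.0001,  0.3458]), 'force': array([0.3251, 0.3433, 0.5686]), 'moment': array([-0.0375,  0.0064, -0.0394]), 'grip_width': 0.08774251136937426}
side [[413.501    0.     270.4349]
 [  0.     413.501  214.5718]
 [  0.       0.       1.    ]] -0.03549698406358949 [[-0.7915  0.4108 -0.4524  0.0228]
 [-0.6109 -0.5109  0.6048  0.7271]
 [ 0.0174  0.7551  0.6553  0.8409]
 [ 0.      0.      0.      1.    ]]
wheel_top [(array([346.9, 178. ]), 0.98), (array([228.7, 288.7]), 0.38)]
hatch [(array([315.1, 189.6]), 0.91)]
mat_mid [(array([218.8, 290.4]), 0.77)]
tray_grip [(array([214.7, 266. ]), 0.89), (array([285.2, 379.8]), 0.86), (array([159. , 234.4]), 0.82)]
tray_lip [(array([246. , 294.2]), 0.61), (array([144.5, 253. ]), 0.56)]
tin [(array([318.6, 206.8]), 0.63)]
sauc
[... 914 characters left out ...]
[(array([185.3, 128.8]), 0.79), (array([182.7, 207.7]), 0.78), (array([119.5, 340.6]), 0.64), (array([199.4, 284.5]), 0.43)]
tray_lip [(array([172.6, 127.3]), 0.86), (array([ 98.7, 354.1]), 0.85), (array([192.8, 244.3]), 0.67)]
tin [(array([354.7, 232.5]), 0.79)]
saucer [(array([273.1, 119. ]), 0.85)]
teacup [(array([269.3, 119.7]), 0.95), (array([331.2, 142.1]), 0.47)]
spoon [(array([200.9, 285.1]), 0.56)]
jar [(array([331.1, 142.1]), 0.56)]
papercup [(array([403.8, 148.6]), 0.82)]
lump1_mid [(array([190.6, 232.5]), 0.65)]
lump6_mid [(array([332. , 145.7]), 0.33)]
spot [(array([168., 121., 212., 156.]), 0.94), (array([165., 178., 203., 250.]), 0.91), (array([ 92., 307., 164., 364.]), 0.59)]
```

View pics/side0.png

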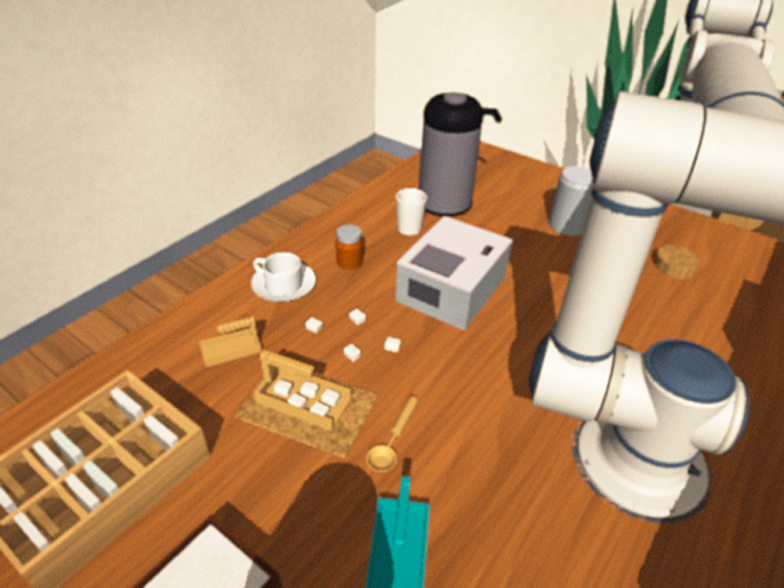

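View pics/top0.png

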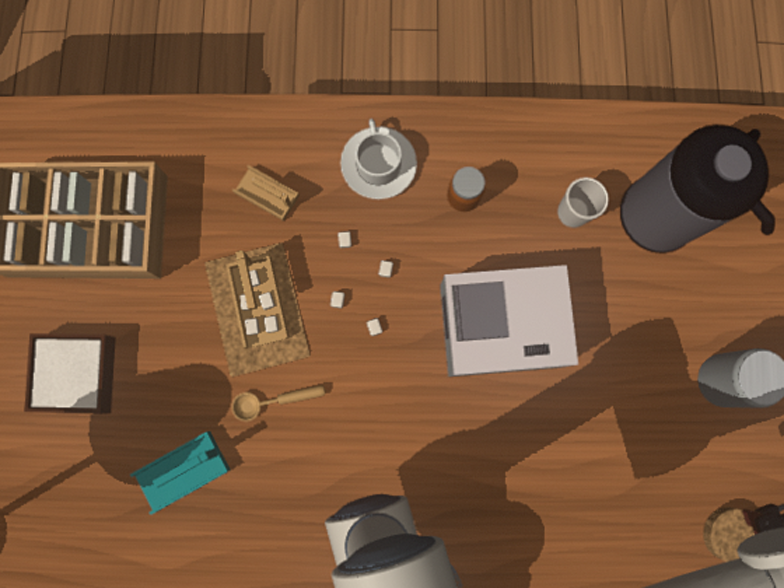

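Candidates for the tray, in top-view pixels of the 560x420 image:
- The turquoise tray at (120,340) is excluded by its colour.
- The small bamboo one at (190,136).
- The larger bamboo one on the cork mat at (183,213), which I choose. I'll check it in a close crop.

Four lumps lie on the table, and about 5 are on the tray.

Run:
```python
from h import *
s=bot.snapshot("top");save(s,"c_tray",(130,110,300,275),4.5);save(s,"c_tin",(300,170,430,280),6)
s=bot.snapshot("side");save(s,"c_trays",(130,210,290,330),4.8)
```

```text
(no output)
```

View pics/c_tray.png

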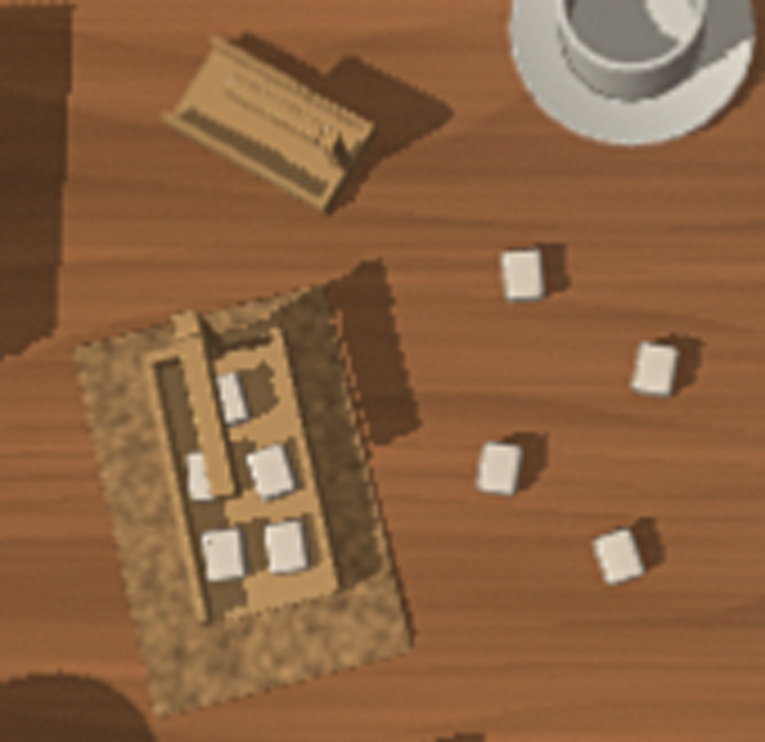

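View pics/c_tin.png

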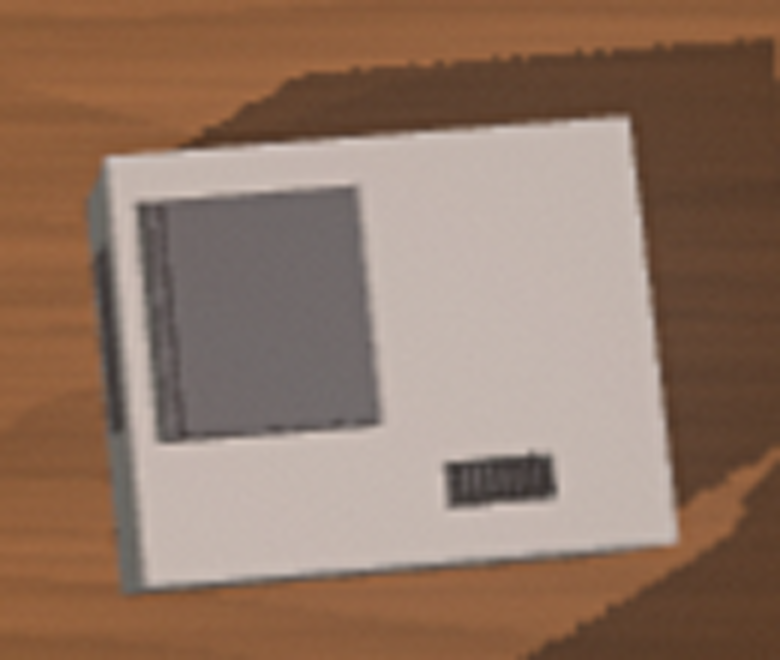

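View pics/c_trays.png

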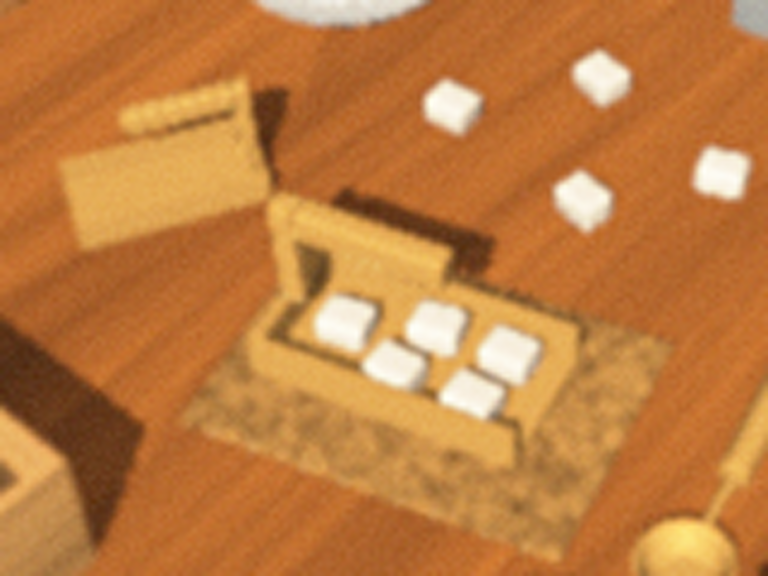

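Run:
```python
from h import *
np.set_printoptions(precision=4,suppress=True)
s=bot.snapshot("top");t=bot.snapshot("side")
f=lambda l,o,k,z:[onz((np.array(o)+np.array(p)/k),s,z) for p in l]
C=np.array(f([(105,158),(630,118),(677,542),(145,586)],(300,170),6,.11))
print("tin",C,C.mean(0),[np.linalg.norm(C[i]-C[i-1]) for i in range(4)])
a=C[0]-C[1]+C[3]-C[2];print("yaw of y",np.arctan2(a[1],a[0])-np.pi/2)
H=np.array(f([(137,205),(357,186),(380,424),(158,440)],(300,170),6,.11));print("hatch",H,H.mean(0))
W=np.array(f([(445,463),(550,455),(556,497),(449,507)],(300,170),6,.11));print("slot",W,W.mean(0))
M=np.array(f([(76,350),(322,288),(412,645),(155,715)],(130,110),4.5,.004));print("mat",M,M.mean(0),[np.linalg.norm(M[i]-M[i-1]) for i in range(4)])
B=np.array(f([(176,316),(200,316),(234,490),(208,496)],(130,110),4.5,.096));print("bar",B,(B[0]+B[1])/2,(B[2]+B[3])/2)
T=np.array(f([(335,588),(205,620)],(130,110),4.5,.033));print("front wall tops",T,T.mean(0))
print("tri wheel",tri((385,249.2),s,(346.9,178),t),"hatch",tri((343.4,221),s,(315.1,189.6),t),"grip",tri((182.7,207.7),s,(214.7,266),t))
L=f([(522,275),(655,370),(499,468),(620,557)],(130,110),4.5,.018);print("lumps",np.array(L))
print([ (n,onz(p,s,.06)) for n,p in [("cup",(415,143)),("jar",(332,142))]])
print("tcp px",proj(bot.observe()["tool_pos"],s))
```

```text
tin [[ 0.5738 -0.0703  0.11  ]
 [ 0.5927 -0.2807  0.11  ]
 [ 0.4239 -0.295   0.11  ]
 [ 0.4053 -0.0857  0.11  ]] [ 0.4989 -0.1829  0.11  ] [np.float64(0.1691152877971406), np.float64(0.2112903482940057), np.float64(0.16940978354455888), np.float64(0.2100589595699412)]
yaw of y 0.08895329077375203
hatch [[ 0.5551 -0.0829  0.11  ]
 [ 0.5637 -0.1704  0.11  ]
 [ 0.4693 -0.1782  0.11  ]
 [ 0.4622 -0.0909  0.11  ]] [ 0.5126 -0.1306  0.11  ]
slot [[ 0.4542 -0.2036  0.11  ]
 [ 0.4576 -0.2452  0.11  ]
 [ 0.4412 -0.2473  0.11  ]
 [ 0.437  -0.2049  0.11  ]] [ 0.4475 -0.2253  0.11  ]
mat [[0.6107 0.3651 0.004 ]
 [0.6488 0.2232 0.004 ]
 [0.4427 0.1653 0.004 ]
 [0.4012 0.3099 0.004 ]] [0.5259 0.2659 0.004 ] [np.float64(0.21664589403942172), np.float64(0.14694169598900214), np.float64(0.21402889313758547), np.float64(0.15048305658735076)]
bar [[0.6118 0.2872 0.096 ]
 [0.612  0.2742 0.096 ]
 [0.5179 0.2521 0.096 ]
 [0.5145 0.2658 0.096 ]] [0.6119 0.2807 0.096 ] [0.5162 0.2589 0.096 ]
front wall tops [[0.472  0.2057 0.033 ]
 [0.4533 0.2776 0.033 ]] [0.4626 0.2417 0.033 ]
tri wheel (array([ 0.4506, -0.2293,  0.1079]), np.float64(0.0019054711791184798)) hatch (array([ 0.5123, -0.137 ,  0.0903]), np.float64(0.012568278944292244)) grip (array([0.5477, 0.2557, 0.0673]), np.float64(0.004100543180374019))
lumps [[0.6545 0.1064 0.018 ]
 [0.5999 0.0295 0.018 ]
 [0.5425 0.1171 0.018 ]
 [0.4927 0.048  0.018 ]]
[('cup', array([ 0.724 , -0.3239,  0.06  ])), ('jar', array([ 0.7228, -0.1116,  0.06  ]))]
tcp px [552.4838 361.318 ]
```

```bash
cat >> h.py <<'E'
np.set_printoptions(precision=4,suppress=True)
TIN=np.array([.4989,-.1829,0]);TY=.089
WH=np.array([.4475,-.2253,.118]);HA=np.array([.5126,-.1306,.110])
def tinp(p,x,y): # offset in tin axes
    c,s=np.cos(TY),np.sin(TY);return np.array(p)+np.array([c*x-s*y,s*x+c*y,0])
def go(target,yaw=None,st=None):
    st=st or bot.observe();p=st["tool_pos"];y0=st["eef_rot"][2]
    d=np.array(target)-p;c,s=np.cos(y0),np.sin(y0)
    r=[d[0]*c+d[1]*s, d[0]*s-d[1]*c, -d[2]]
    a=0 if yaw is None else (y0-yaw+np.pi)%(2*np.pi)-np.pi
    print("t%.2f"%st["clock"],"pos",p,"yaw %.3f"%y0,"F",st["force"],"w %.4f"%st["grip_width"]);print("  SHIFT",np.round(r,4),"TURN %.3f"%a)
E
python3 - <<'E'
from h import *
go([*tinp(WH,0,.012)[:2],.15],.089)
E
```

```text
t1.70 pos [ 0.2034 -0.5645  0.2227] yaw 0.346 F [-0.9494 -0.1648  0.5925] w 0.0878
  SHIFT [ 0.3477 -0.248   0.0727] TURN 0.257
```

Request:
carry_out([
  [0.348,-0.248,0.03,0.257,0],
  [0.348,-0.248,0.03,0.257,0],
  [0.348,-0.248,0.03,0.257,0],
  [0.348,-0.248,0.03,0.257,0],
  [0.348,-0.248,0.03,0.257,0],
], newtons=20)

```text
clock: 2.33
tool_pos: [0.3817, -0.3065, 0.2008]
eef_rot: [3.141, -0.001, 0.088]
force: [1.1, 0.3, 0.1]
grip_width: 0.0412
```

Request:
carry_out([
  [0,0,0,0,0],
  [0,0,0,0,0],
  [0,0,0,0,0],
])

```text
clock: 2.7
tool_pos: [0.3802, -0.3094, 0.2008]
eef_rot: [3.141, 0.0, 0.087]
force: [-0.9, -0.8, -0.3]
grip_width: 0.0113
```

Run:
```python
from h import *
go([*tinp(WH,0,.012)[:2],.125],.089)
```

```text
t2.70 pos [ 0.3802 -0.3094  0.2008] yaw 0.087 F [-0.8852 -0.7581 -0.3382] w 0.0113
  SHIFT [ 0.0743 -0.09    0.0758] TURN -0.002
```

Request:
carry_out([
  [0.074,-0.09,0,0,0],
  [0.074,-0.09,0.04,0,0],
  [0.074,-0.09,0.072,0,0],
  [0.074,-0.09,0.072,0,0],
  [0.074,-0.09,0.072,0,0],
])

```text
clock: 3.32
tool_pos: [0.4465, -0.2135, 0.1302]
eef_rot: [3.141, -0.001, 0.087]
force: [-0.5, -0.4, 0.8]
grip_width: 0.0004
```

Run:
```python
from h import *
go([*tinp(WH,0,.012)[:2],.118],.089)
s=bot.snapshot("top");save(s,"w1",(320,170,450,280),6)
```

```text
t3.33 pos [ 0.4465 -0.2135  0.1302] yaw 0.087 F [-0.4573 -0.4234  0.7617] w 0.0004
  SHIFT [-0.0001 -0.0002  0.0122] TURN -0.002
```

View pics/w1.png

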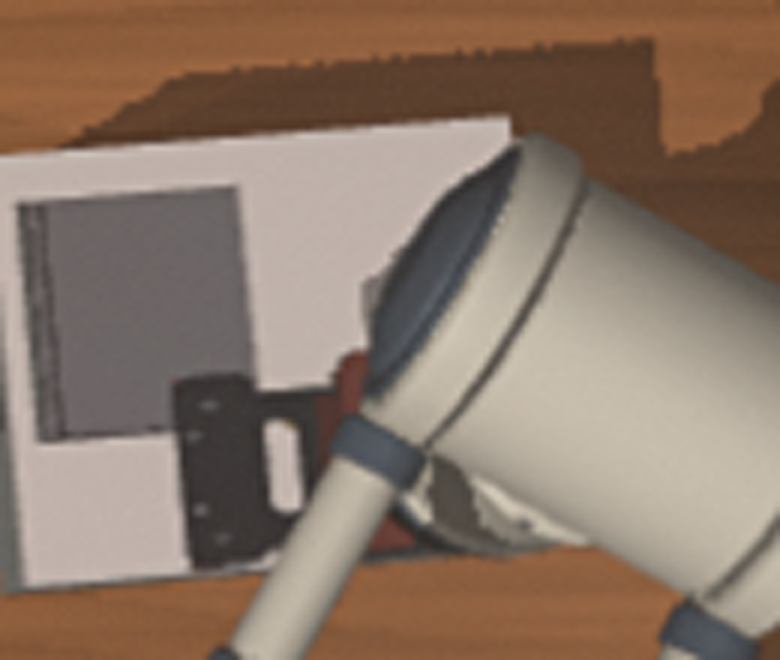

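Request:
carry_out([
  [0,0,0.008,0,0],
  [0,0,0.01,0,0],
  [0,0,0.012,0,0],
  [0,0,0.012,0,0],
])

```text
clock: 3.88
tool_pos: [0.4466, -0.2121, 0.1171]
eef_rot: [3.141, -0.0, 0.089]
force: [-0.6, -0.8, 0.7]
grip_width: 0.0003
```

Request:
carry_out([
  [0,0,0.001,0,0],
  [0,0,0.001,0,0],
])

```text
clock: 4.12
tool_pos: [0.4467, -0.2121, 0.1169]
eef_rot: [3.141, -0.001, 0.089]
force: [-3.8, 1.3, 5.7]
grip_width: 0.0001
```

Request:
carry_out([
  [0,0.006,0,0,0],
  [0,0.012,0,0,0],
  [0,0.018,0,0,0],
  [0,0.024,0,0,0],
  [0,0.024,0,0,0],
])

```text
clock: 4.75
tool_pos: [0.4494, -0.237, 0.1171]
eef_rot: [3.139, -0.002, 0.088]
force: [-1.4, -2.3, 5.7]
grip_width: 0.0003
```

Run:
```python
from h import *
go([*tinp(WH,0,.012)[:2],.117],.089)
s=bot.snapshot("top");save(s,"w2",(320,170,450,280),6)
```

```text
t4.75 pos [ 0.4494 -0.237   0.1171] yaw 0.088 F [-1.4413 -2.2527  5.7226] w 0.0003
  SHIFT [-0.0008 -0.0238  0.0001] TURN -0.001
```

View pics/w2.png

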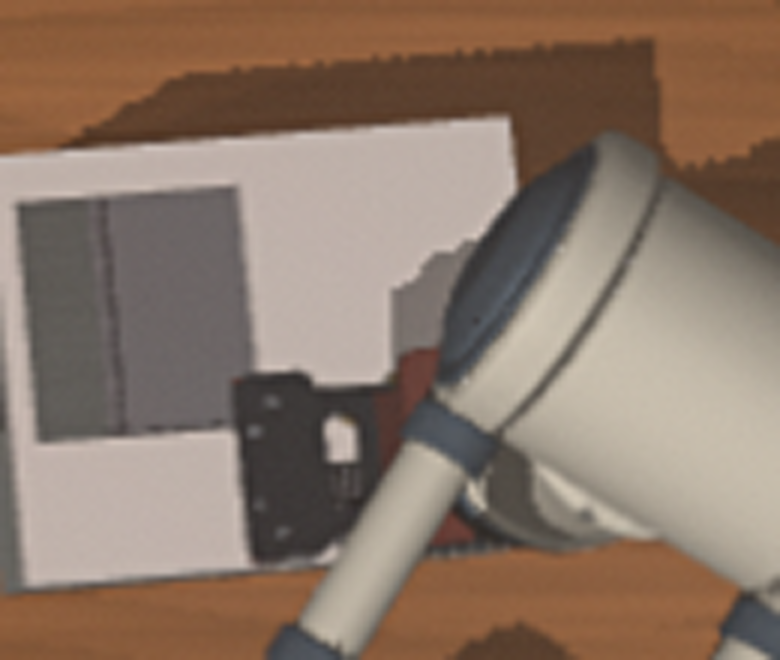

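Request:
carry_out([
  [0,0,-0.012,0,0],
  [0,-0.012,-0.012,0,0],
  [0,-0.025,-0.012,0,0],
  [0,-0.025,-0.002,0,0],
  [0,-0.025,0,0,0],
])

```text
clock: 5.42
tool_pos: [0.4466, -0.2098, 0.1159]
eef_rot: [-3.14, -0.001, 0.09]
force: [-1.7, 5.2, 11.1]
grip_width: 0.0005
```

Request:
carry_out([
  [0,0,0,0,0],
  [0,0.007,0,0,0],
  [0,0.013,0,0,0],
  [0,0.019,0,0,0],
  [0,0.025,0,0,0],
])

```text
clock: 6.05
tool_pos: [0.4493, -0.2366, 0.117]
eef_rot: [3.14, -0.002, 0.089]
force: [-0.6, -0.2, 6.3]
grip_width: 0.0004
```

Request:
carry_out([
  [0,0,-0.012,0,0],
  [0,-0.012,-0.012,0,0],
  [0,-0.025,-0.012,0,0],
  [0,-0.025,-0.002,0,0],
  [0,-0.025,0,0,0],
])

```text
clock: 6.68
tool_pos: [0.4466, -0.2098, 0.1159]
eef_rot: [-3.14, -0.001, 0.09]
force: [-2.4, 5.2, 11.1]
grip_width: 0.0005
```

Request:
carry_out([
  [0,0,0,0,0],
  [0,0.007,0,0,0],
  [0,0.013,0,0,0],
  [0,0.019,0,0,0],
  [0,0.025,0,0,0],
])

```text
clock: 7.3
tool_pos: [0.4493, -0.2365, 0.117]
eef_rot: [3.14, -0.002, 0.089]
force: [-1.1, -0.1, 6.5]
grip_width: 0.0005
```

Run:
```python
from h import *
go([*tinp(WH,0,.012)[:2],.117],.089)
s=bot.snapshot("top");save(s,"w3",(320,170,450,280),6)
```

```text
t7.30 pos [ 0.4493 -0.2365  0.117 ] yaw 0.089 F [-1.0645 -0.1314  6.5155] w 0.0005
  SHIFT [-0.0008 -0.0233  0.    ] TURN -0.000
```

View pics/w3.png

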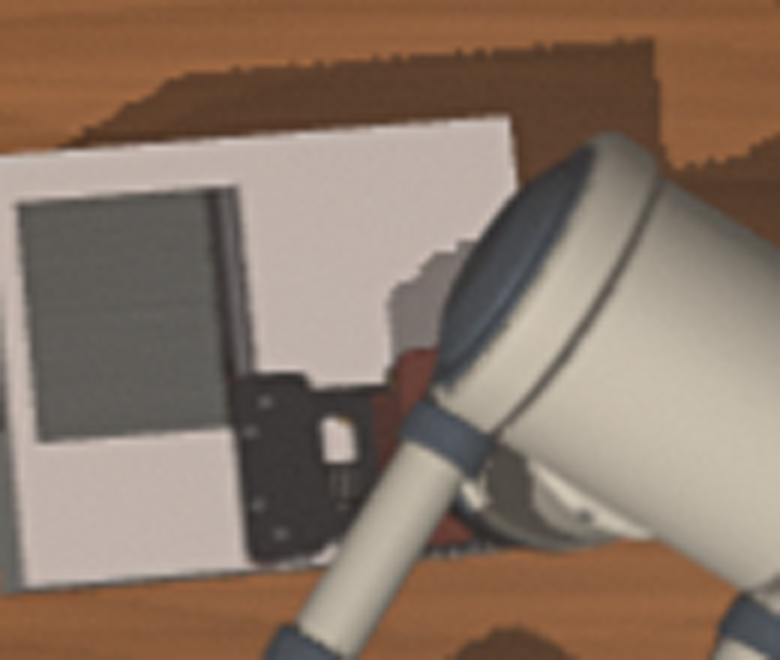

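Request:
carry_out([
  [0,0,-0.012,0,0],
  [0,-0.012,-0.012,0,0],
  [0,-0.025,-0.012,0,0],
  [0,-0.025,-0.002,0,0],
  [0,-0.025,0,0,0],
])

```text
clock: 7.98
tool_pos: [0.4466, -0.2098, 0.1159]
eef_rot: [-3.14, -0.001, 0.09]
force: [-2.6, 5.6, 10.3]
grip_width: 0.0004
```

Request:
carry_out([
  [0,0,0,0,0],
  [0,0.007,0,0,0],
  [0,0.013,0,0,0],
  [0,0.019,0,0,0],
  [0,0.022,0,0,0],
])

```text
clock: 8.6
tool_pos: [0.4499, -0.2299, 0.1177]
eef_rot: [-3.138, -0.004, 0.092]
force: [-0.1, 8.6, 10.1]
grip_width: 0.0005
```

Request:
carry_out([
  [0,0,-0.06,0,0],
  [0,0,-0.12,0,0],
  [0,0,-0.12,0,0],
])

```text
clock: 8.98
tool_pos: [0.4499, -0.2338, 0.241]
eef_rot: [3.136, -0.007, 0.089]
force: [-0.5, 0.7, -0.6]
grip_width: 0.0001
```

Run:
```python
from h import *
go([.538+.05,.2635+.012,.20],.25)
s=bot.snapshot("top");save(s,"w4",(140,120,430,280),2.7)
```

```text
t8.97 pos [ 0.4499 -0.2338  0.241 ] yaw 0.089 F [-0.5172  0.66   -0.6497] w 0.0001
  SHIFT [ 0.1828 -0.4951  0.041 ] TURN -0.161
```

View pics/w4.png

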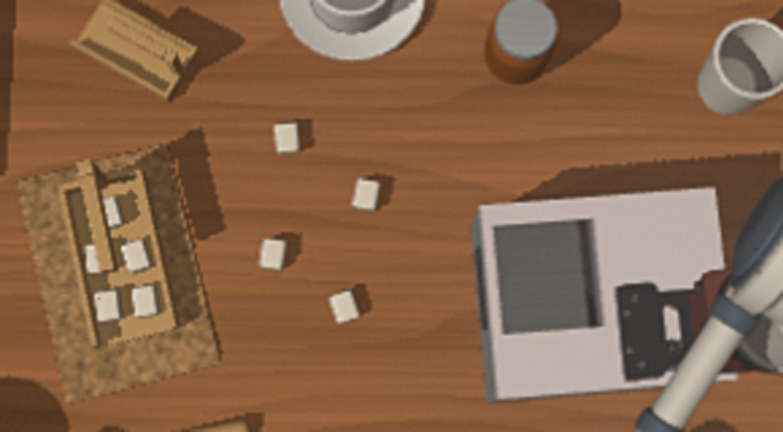

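Request:
carry_out([
  [0.183,-0.495,0.04,-0.161,0.06],
  [0.183,-0.495,0.04,-0.161,0.06],
  [0.183,-0.495,0.04,-0.161,0.06],
  [0.183,-0.495,0.04,-0.161,0.06],
  [0.183,-0.495,0.04,-0.161,0.06],
])

```text
clock: 9.65
tool_pos: [0.5296, 0.0696, 0.2089]
eef_rot: [-3.141, 0.004, 0.25]
force: [0.6, -0.7, -0.1]
grip_width: 0.0469
```

Run:
```python
from h import *
go([.5865,.275,.15],.25)
```

```text
t9.65 pos [0.5296 0.0696 0.2089] yaw 0.250 F [ 0.5975 -0.7466 -0.1032] w 0.0469
  SHIFT [ 0.1059 -0.1849  0.0589] TURN -0.000
```

Request:
carry_out([
  [0.106,-0.185,0.055,0,0.05],
  [0.106,-0.185,0.055,0,0.05],
  [0.106,-0.185,0.055,0,0.05],
  [0.106,-0.185,0.055,0,0.05],
  [0.106,-0.185,0.055,0,0.05],
])

```text
clock: 10.28
tool_pos: [0.5855, 0.2747, 0.1519]
eef_rot: [3.141, 0.007, 0.253]
force: [0.2, -1.2, -0.2]
grip_width: 0.0501
```

Run:
```python
from h import *
go([.5865,.275,.071],.25)
s=bot.snapshot("top");save(s,"t1",(130,110,300,275),4.5)
s=bot.snapshot("side");save(s,"t1s",(130,190,290,310),4.8)
```

```text
t10.28 pos [0.5855 0.2747 0.1519] yaw 0.253 F [ 0.242  -1.1761 -0.1713] w 0.0501
  SHIFT [ 0.0011 -0.0001  0.0809] TURN 0.003
```

View pics/t1.png

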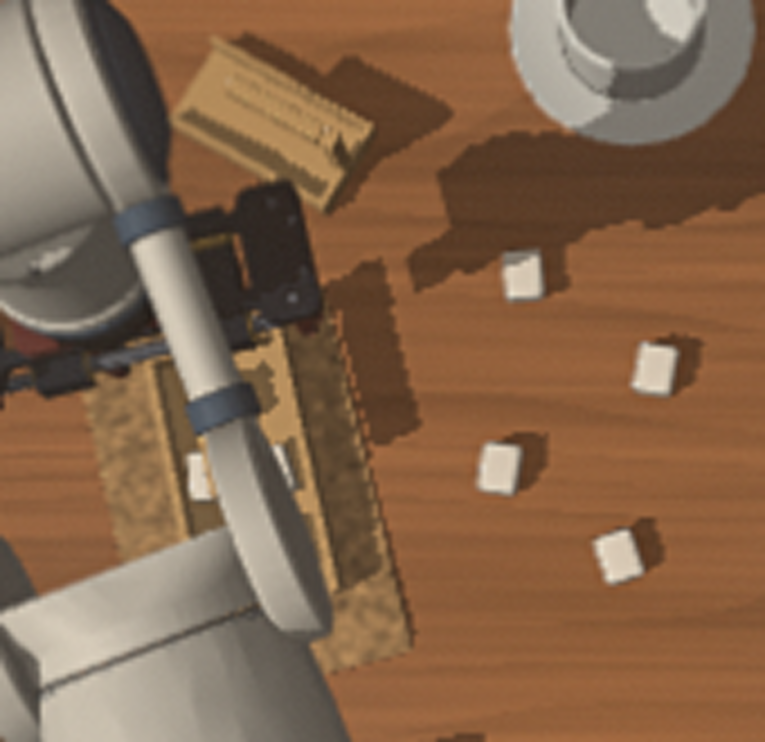

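View pics/t1s.png

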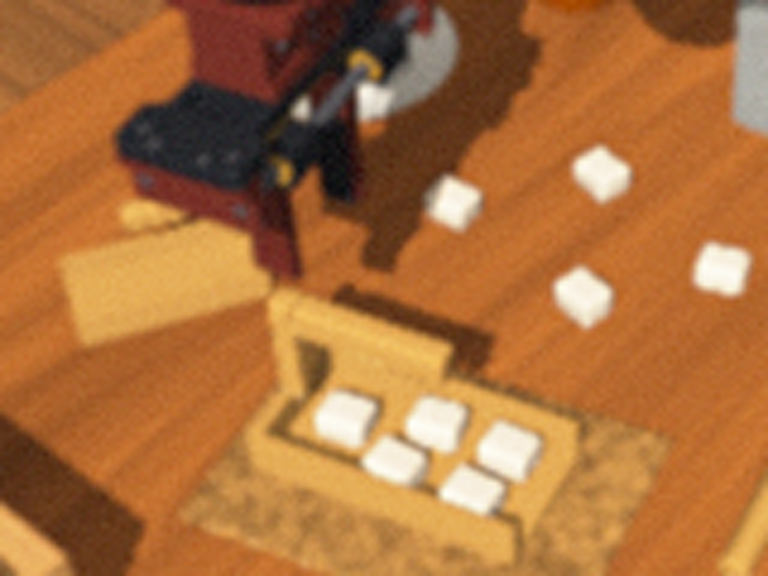

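Request:
carry_out([
  [0.001,0,0.04,0.003,0.05],
  [0.001,0,0.08,0.003,0.05],
  [0.001,0,0.08,0.003,0.05],
  [0.001,0,0.08,0.003,0],
  [0.001,0,0.08,0.003,0],
], newtons=25)

```text
clock: 11.0
tool_pos: [0.5894, 0.2735, 0.0802]
eef_rot: [-3.141, -0.004, 0.246]
force: [0.7, -1.2, 0.6]
grip_width: 0.0333
```

Request:
carry_out([
  [0,0,0,0,0],
  [0,0,0,0,0],
  [0,0,0,0,0],
  [0,0,0,0,0],
], newtons=60)

```text
clock: 11.5
tool_pos: [0.5885, 0.2738, 0.0782]
eef_rot: [-3.141, -0.002, 0.247]
force: [0.2, -0.0, 5.7]
grip_width: 0.0138
```

Request:
carry_out([
  [0,0,-0.01,0,0],
  [0,0,-0.02,0,0],
  [0,0,-0.03,0,0],
  [0,0,-0.03,0,0],
])

```text
clock: 12.0
tool_pos: [0.5887, 0.2736, 0.1086]
eef_rot: [-3.141, -0.002, 0.247]
force: [-0.2, -0.0, -0.8]
grip_width: 0.0135
```

Run:
```python
from h import *
go([.5865,.275,.2],.25)
s=bot.snapshot("side");save(s,"t2s",(130,170,310,310),4.4)
```

```text
t12.00 pos [0.5887 0.2736 0.1086] yaw 0.247 F [-0.247  -0.0046 -0.7604] w 0.0135
  SHIFT [-0.0018 -0.0019 -0.0914] TURN -0.003
```

View pics/t2s.png

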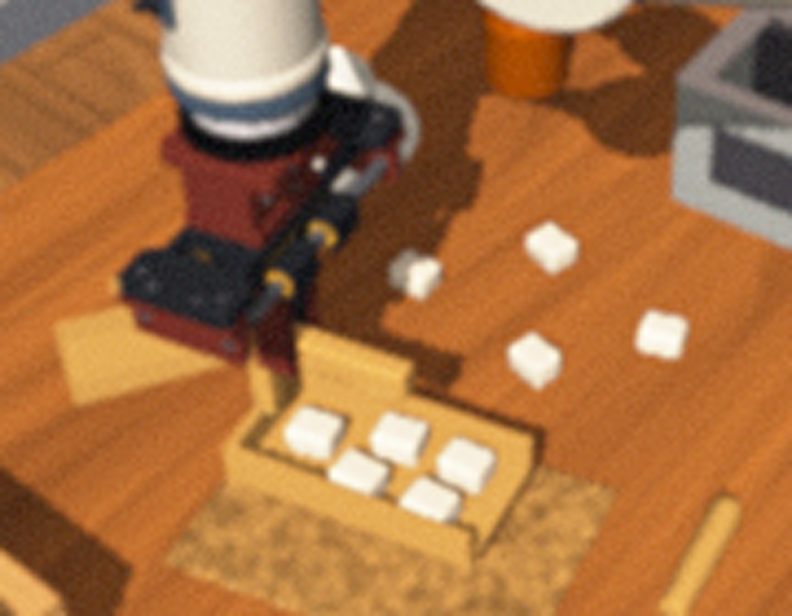

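Request:
carry_out([
  [0,0,-0.03,0,0],
  [0,0,-0.06,0,0],
  [0,0,-0.09,0,0],
  [0,0,-0.12,0,0],
  [0,0,-0.147,0,0],
])

```text
clock: 12.68
tool_pos: [0.588, 0.2734, 0.2547]
eef_rot: [3.142, 0.0, 0.247]
force: [0.1, -0.3, -1.3]
grip_width: 0.0134
```

Run:
```python
from h import *
go([*tinp(HA,.07,0)[:2],.255],.089)
```

```text
t12.68 pos [0.588  0.2734 0.2547] yaw 0.247 F [ 0.1117 -0.3045 -1.2598] w 0.0134
  SHIFT [-0.1027  0.3843 -0.0003] TURN 0.158
```

Request:
carry_out([
  [-0.004,0.015,0,0.01,0],
  [-0.013,0.05,0,0.03,0],
  [-0.024,0.09,0,0.05,0],
  [-0.035,0.13,0,0.07,0],
  [-0.046,0.17,0,0.09,0],
])

```text
clock: 13.3
tool_pos: [0.5842, 0.095, 0.2517]
eef_rot: [3.141, 0.003, 0.155]
force: [-0.4, -0.4, -2.2]
grip_width: 0.0135
```

Request:
carry_out([
  [-0.007,0.04,0,0.02,0],
  [-0.015,0.08,0,0.035,0],
  [-0.022,0.12,0,0.05,0],
  [-0.029,0.16,0,0.065,0],
  [-0.034,0.185,0,0.068,0],
])

```text
clock: 13.92
tool_pos: [0.5792, -0.0934, 0.2516]
eef_rot: [-3.141, 0.003, 0.086]
force: [-0.5, 0.7, -2.1]
grip_width: 0.0137
```

Run:
```python
from h import *
go([*tinp(HA,.07,0)[:2],.255],.089)
s=bot.snapshot("side");save(s,"t3s",(220,80,420,250),4)
```

```text
t13.93 pos [ 0.5792 -0.0934  0.2516] yaw 0.086 F [-0.5265  0.725  -2.1296] w 0.0137
  SHIFT [ 0.0005  0.0311 -0.0034] TURN -0.003
```

View pics/t3s.png

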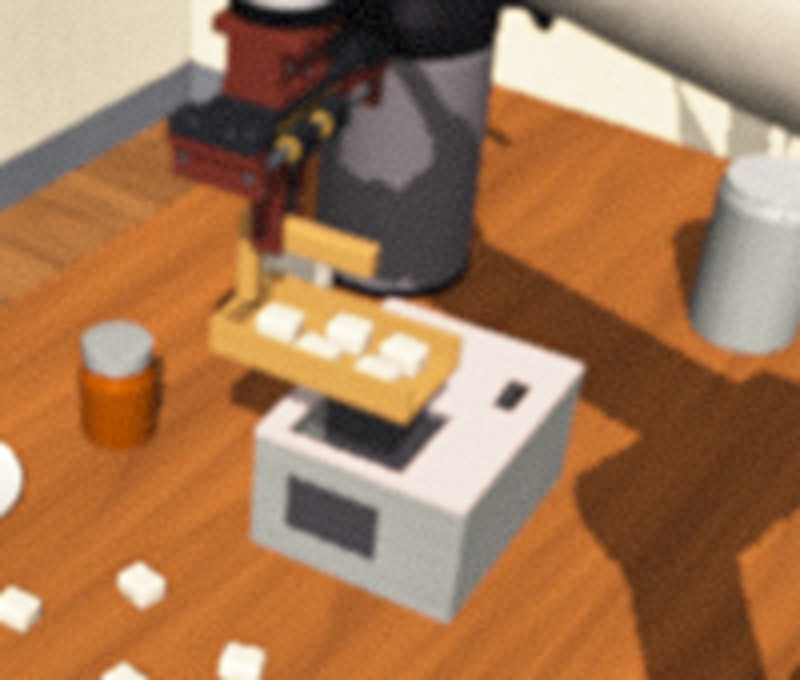

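Request:
carry_out([
  [0,0.015,0,0,0],
  [0,0.028,-0.002,0,0],
  [0,0.031,-0.004,0,0],
  [0,0.031,-0.004,0,0],
  [0,0.031,-0.004,0,0],
], newtons=20)

```text
clock: 14.6
tool_pos: [0.5832, -0.121, 0.2583]
eef_rot: [-3.141, -0.0, 0.09]
force: [0.1, 1.2, -2.6]
grip_width: 0.0141
```

Request:
carry_out([
  [0,0,0,0,0],
  [0,0,0,0,0],
  [0,0,0,0,0],
], newtons=8)

```text
clock: 14.98
tool_pos: [0.5831, -0.1214, 0.2581]
eef_rot: [-3.142, 0.0, 0.089]
force: [-1.3, 0.3, -2.0]
grip_width: 0.0139
```

Run:
```python
from h import *
go([*tinp(HA,.07,0)[:2],.255],.089)
s=bot.snapshot("side");save(s,"t4s",(220,80,420,250),4)
```

```text
t14.97 pos [ 0.5831 -0.1214  0.2581] yaw 0.089 F [-1.3397  0.2734 -2.02  ] w 0.0139
  SHIFT [-0.001   0.0029  0.0031] TURN -0.000
```

View pics/t4s.png

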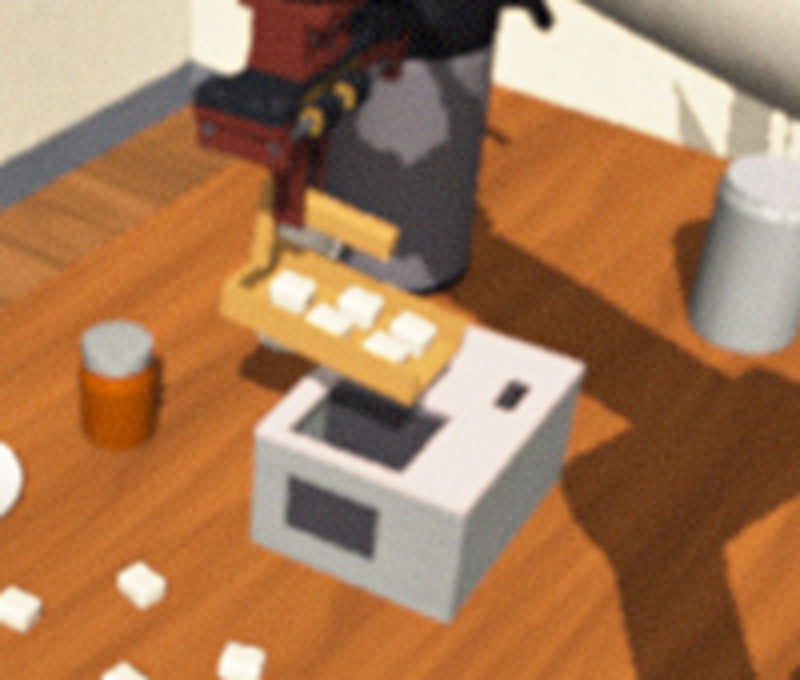

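Request:
carry_out([
  [0,0.003,0.002,0,0],
  [0,0.003,0.002,0,0],
  [0,0.003,0.002,0,0],
  [0,0.003,0.002,0,0],
], newtons=5)

```text
clock: 15.52
tool_pos: [0.5834, -0.1245, 0.2562]
eef_rot: [-3.142, 0.0, 0.089]
force: [-0.5, 0.5, -1.6]
grip_width: 0.014
```

Run:
```python
from h import *
go([*tinp(HA,.07,0)[:2],.255],.089)
s=bot.snapshot("side");save(s,"t5s",(220,80,420,250),4)
```

```text
t15.53 pos [ 0.5834 -0.1245  0.2562] yaw 0.089 F [-0.4562  0.5241 -1.636 ] w 0.0140
  SHIFT [-0.001  -0.0003  0.0012] TURN -0.000
```

View pics/t5s.png

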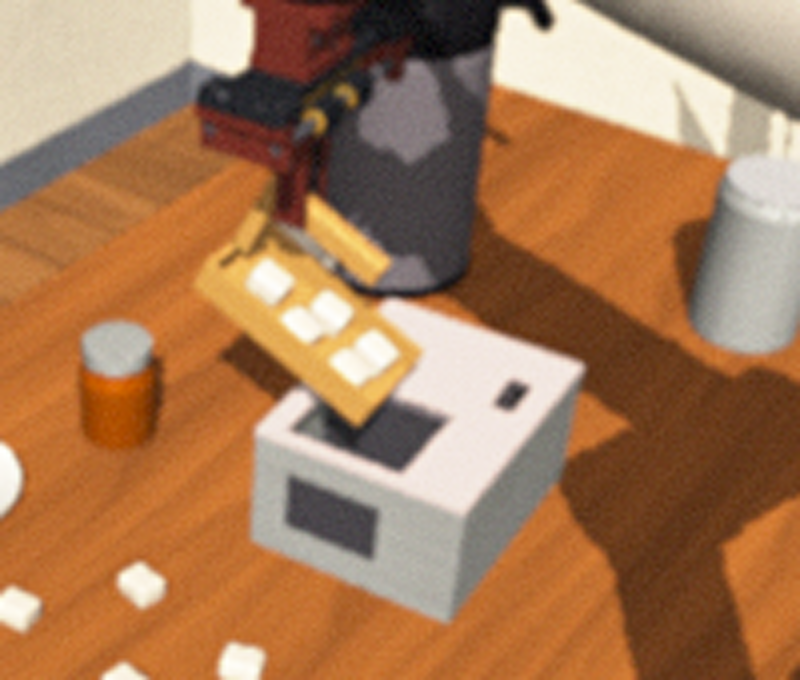

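Tilting nicely. Loosen a bit more.

Request:
carry_out([
  [0,0,0,0,0],
  [0,0,0,0,0],
  [0,0,0,0,0],
  [0,0,0,0,0],
], newtons=4)

```text
clock: 16.08
tool_pos: [0.5834, -0.1245, 0.2562]
eef_rot: [3.142, -0.0, 0.089]
force: [0.7, -0.0, -1.9]
grip_width: 0.0143
```

Run:
```python
from h import *
go([*tinp(HA,.07,0)[:2],.255],.089)
s=bot.snapshot("side");save(s,"t6s",(220,80,420,250),4)
```

```text
t16.07 pos [ 0.5834 -0.1245  0.2562] yaw 0.089 F [ 0.6843 -0.0336 -1.8655] w 0.0143
  SHIFT [-0.0011 -0.0002  0.0012] TURN -0.000
```

View pics/t6s.png

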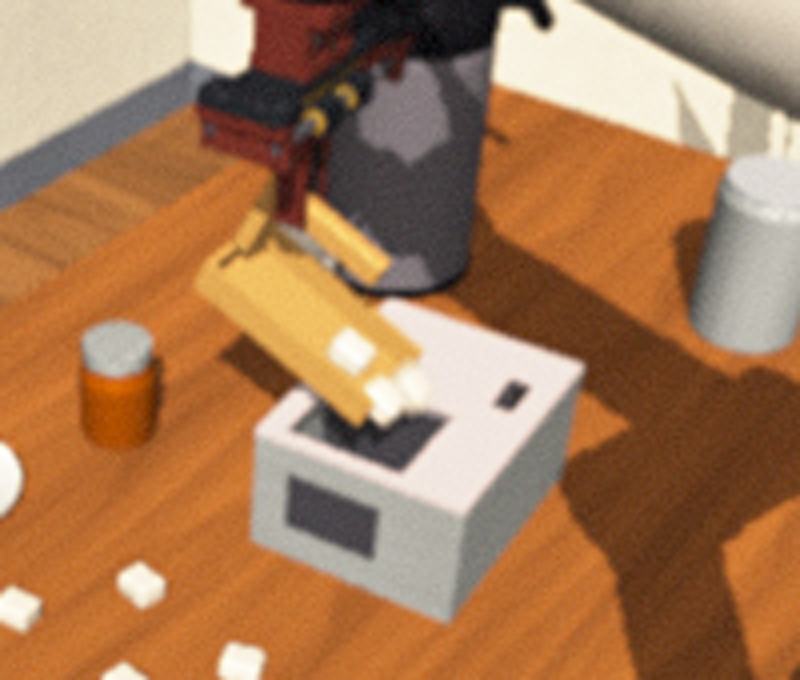

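Request:
carry_out([
  [0,0,0,0,0],
  [0,0,0,0,0],
  [0,0,0,0,0],
  [0,0,0,0,0],
  [0,0,0,0,0],
], newtons=4)

```text
clock: 16.75
tool_pos: [0.5834, -0.1245, 0.2562]
eef_rot: [-3.142, -0.0, 0.089]
force: [0.6, 0.2, -1.3]
grip_width: 0.0143
```

Run:
```python
from h import *
go([*tinp(HA,.07,0)[:2],.255],.089)
s=bot.snapshot("side");save(s,"t7s",(220,80,420,250),4)
```

```text
t16.75 pos [ 0.5834 -0.1245  0.2562] yaw 0.089 F [ 0.6219  0.197  -1.3259] w 0.0143
  SHIFT [-0.0011 -0.0002  0.0012] TURN -0.000
```

View pics/t7s.png

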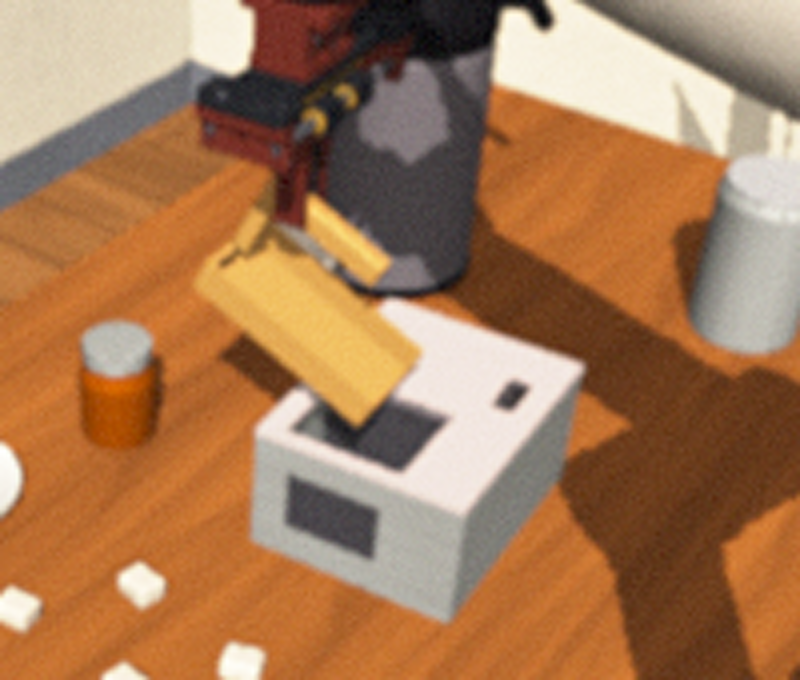

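Run:
```python
from h import *
go([.521,.256,.21],.247)
```

```text
t16.80 pos [ 0.5834 -0.1245  0.2561] yaw 0.089 F [-0.2707 -0.0585 -1.829 ] w 0.0143
  SHIFT [-0.0284 -0.3845  0.0461] TURN -0.158
```

Request:
carry_out([
  [0,0,-0.02,0,0],
  [-0.005,-0.05,-0.03,-0.02,0],
  [-0.01,-0.1,-0.03,-0.05,0],
  [-0.015,-0.15,-0.03,-0.08,0],
  [-0.02,-0.2,-0.02,-0.1,0],
], newtons=30)

```text
clock: 17.42
tool_pos: [0.5456, 0.0743, 0.2772]
eef_rot: [3.141, -0.002, 0.189]
force: [-0.7, -0.0, -1.2]
grip_width: 0.0138
```

Run:
```python
from h import *
go([.521,.256,.17],.247)
```

```text
t17.43 pos [0.5456 0.0743 0.2772] yaw 0.189 F [-0.6992 -0.0028 -1.2169] w 0.0138
  SHIFT [ 0.0101 -0.183   0.1072] TURN -0.058
```

Request:
carry_out([
  [0.002,-0.045,0,-0.02,0],
  [0.005,-0.09,0.02,-0.04,0],
  [0.008,-0.14,0.05,-0.058,0],
  [0.01,-0.183,0.08,-0.058,0],
  [0.01,-0.183,0.107,-0.058,0],
])

```text
clock: 18.05
tool_pos: [0.52, 0.2574, 0.1676]
eef_rot: [-3.141, 0.001, 0.251]
force: [-0.0, -0.5, -0.9]
grip_width: 0.0138
```

Run:
```python
from h import *
go([.521,.256,.14],.247)
s=bot.snapshot("side");save(s,"t8s",(130,150,310,310),4.4)
```

```text
t18.05 pos [0.52   0.2574 0.1676] yaw 0.251 F [-0.0016 -0.5375 -0.9378] w 0.0138
  SHIFT [0.0006 0.0016 0.0276] TURN 0.004
```

View pics/t8s.png

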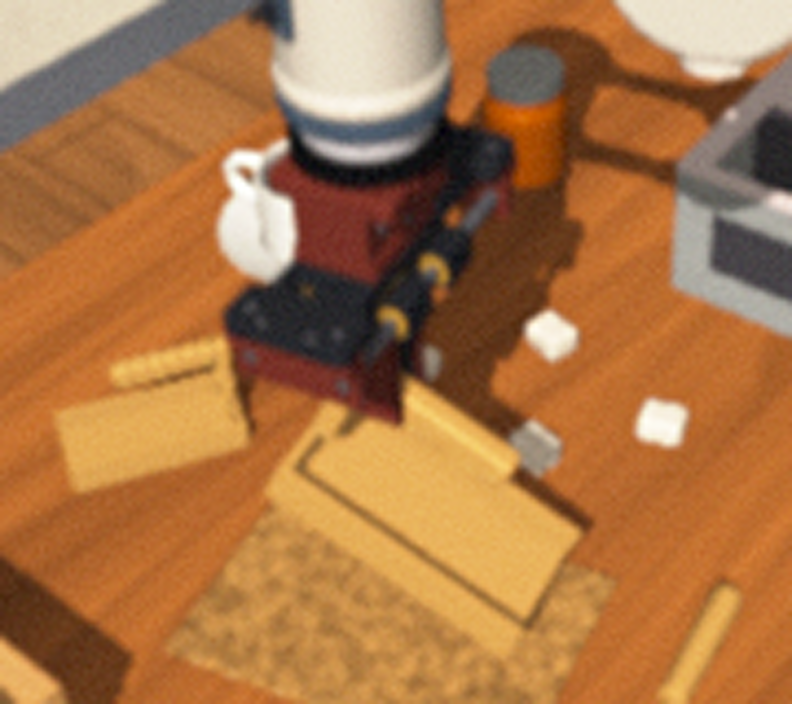

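Request:
carry_out([
  [0,0.001,0.025,0,0],
  [0.01,0.001,0.036,0,0],
  [0.021,0.001,0.042,0,0],
  [0.031,0.001,0.048,0,0],
  [0.04,0.001,0.055,0,0],
], newtons=5)

```text
clock: 18.73
tool_pos: [0.5618, 0.2636, 0.1149]
eef_rot: [-3.141, -0.002, 0.246]
force: [1.3, 0.9, -0.5]
grip_width: 0.0141
```

Request:
carry_out([
  [0.009,0,0.008,0,0],
  [0.016,0,0.016,0,0],
  [0.023,0,0.025,0,0],
  [0.03,0,0.034,0,0],
  [0.03,0,0.034,0,0],
], newtons=4)

```text
clock: 19.35
tool_pos: [0.5891, 0.2706, 0.0788]
eef_rot: [3.141, 0.002, 0.247]
force: [-0.9, 0.2, -1.2]
grip_width: 0.0141
```

Run:
```python
from h import *
go([.5887,.2736,.0782],.247)
s=bot.snapshot("side");save(s,"t9s",(130,150,310,310),4.4)
```

```text
t19.35 pos [0.5891 0.2706 0.0788] yaw 0.247 F [-0.8872  0.1516 -1.2146] w 0.0141
  SHIFT [ 0.0003 -0.003   0.0006] TURN -0.000
```

View pics/t9s.png

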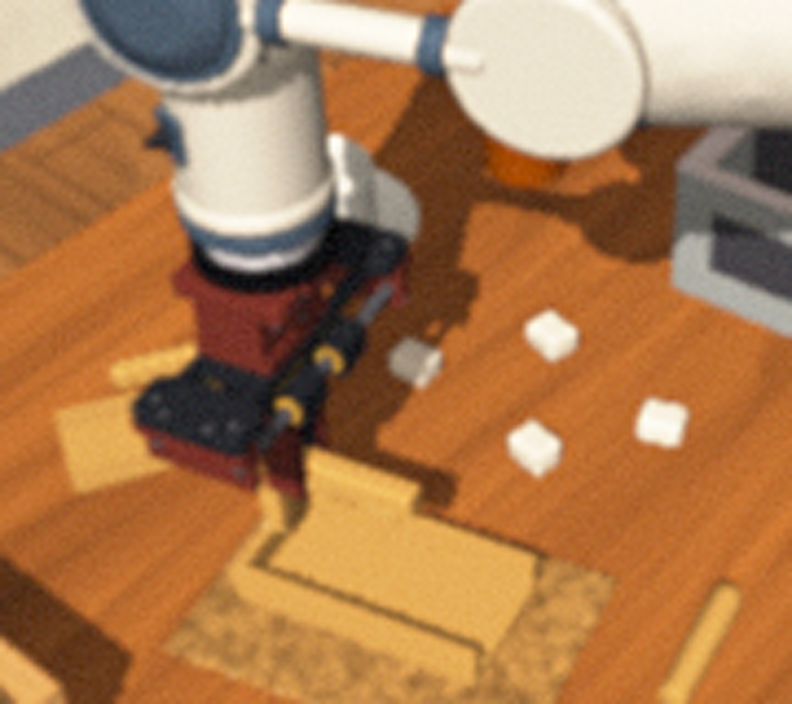

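Request:
carry_out([
  [0,0,0.001,0,0.02],
  [0,0,0.001,0,0.05],
  [0,0,0.001,0,0.05],
  [0,0,0.001,0,0.05],
  [0,0,-0.04,0,0.05],
])

```text
clock: 20.02
tool_pos: [0.5873, 0.2698, 0.116]
eef_rot: [3.141, 0.008, 0.247]
force: [-0.2, -0.2, 1.1]
grip_width: 0.0499
```

Request:
carry_out([
  [0,0,-0.06,0,0.05],
  [0.0,0.06,-0.06,0,0.05],
  [-0.05,0.12,-0.06,0,0.05],
  [-0.1,0.15,-0.06,0,0.05],
  [-0.13,0.18,-0.06,0,0.05],
])

```text
clock: 20.65
tool_pos: [0.5059, 0.0628, 0.1803]
eef_rot: [3.141, -0.0, 0.247]
force: [-0.2, 0.3, 0.2]
grip_width: 0.0498
```

Run:
```python
from h import *
go([.5887,.2736,.15],.247)
s=bot.snapshot("side");save(s,"u1s",(130,120,310,310),3.2);save(s,"u1full",f=1.4)
s=bot.snapshot("top");save(s,"u1",(130,110,430,290),2.6)
```

```text
t20.65 pos [0.5059 0.0628 0.1803] yaw 0.247 F [-0.2017  0.2548  0.1827] w 0.0498
  SHIFT [ 0.1318 -0.1842  0.0303] TURN -0.000
```

View pics/u1s.png

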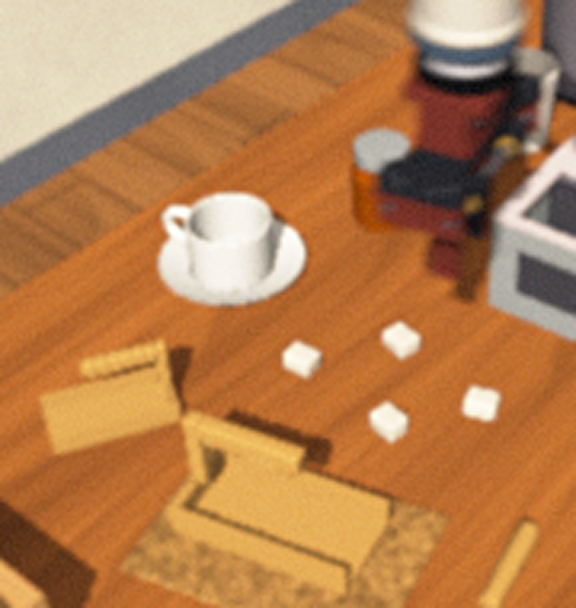

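View pics/u1.png

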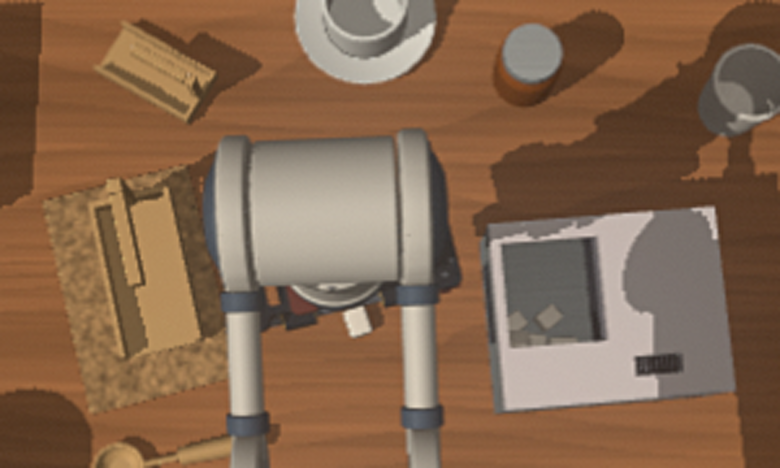

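Run:
```python
from h import *
im=cv2.imread("pics/c_tray.png");s=bot.snapshot("top")
for c in[(522,275),(655,370),(499,468),(620,557)]:
    x,y=c;w=im[y-40:y+40,x-40:x+40].astype(int)
    m=((w.min(2)>150)).astype(np.uint8)
    cs,_=cv2.findContours(m,cv2.RETR_EXTERNAL,cv2.CHAIN_APPROX_NONE);k=max(cs,key=cv2.contourArea)
    b=cv2.boxPoints(cv2.minAreaRect(k))+np.array([x-40,y-40])
    W=np.array([onz(np.array((130,110))+(p+.5)/4.5-.5,s,.017) for p in b])
    e1,e2=W[1]-W[0],W[2]-W[1]
    l=e1 if np.linalg.norm(e1)>np.linalg.norm(e2) else e2
    print(W.mean(0),np.linalg.norm(e1),np.linalg.norm(e2),"yaw",((np.arctan2(l[1],l[0])+np.pi/2)%np.pi)-np.pi/2)
go([.4927,.048,.10],.3)
```

```text
[0.6561 0.1081 0.017 ] 0.019816992714763882 0.026106834800525235 yaw 0.07741385128608114
[0.602  0.0314 0.017 ] 0.0263902043811473 0.01983912445137399 yaw -0.18127923519209888
[0.5438 0.1192 0.017 ] 0.026022375281141562 0.01977282789321662 yaw -0.11775498918786242
[0.4942 0.0507 0.017 ] 0.020040940980085582 0.025815356071756182 yaw 0.3501318621952114
t20.80 pos [0.5065 0.0628 0.1809] yaw 0.244 F [ 0.383 -0.042  0.833] w 0.0499
  SHIFT [-0.017   0.011   0.0809] TURN -0.056
```

Request:
carry_out([
  [-0.016,0.01,0,-0.1,0.05],
  [-0.016,0.01,0.06,-0.106,0.05],
  [-0.016,0.01,0.12,-0.106,0.05],
  [-0.016,0.01,0.165,-0.106,0.05],
  [-0.016,0.01,0.175,-0.106,0.05],
], newtons=15)

```text
clock: 21.42
tool_pos: [0.4921, 0.0515, 0.0016]
eef_rot: [-3.139, 0.006, 0.354]
force: [0.9, -0.0, 0.3]
grip_width: 0.0502
```

Request:
carry_out([
  [0,0,0,0,0.05],
  [0,0,0,0,0.01],
  [0,0,0,0,0.01],
  [0,0,0,0,0.01],
  [0,0,0,0,0.01],
])

```text
clock: 22.05
tool_pos: [0.4948, 0.0508, 0.0062]
eef_rot: [3.141, -0.002, 0.353]
force: [0.0, 1.0, 4.0]
grip_width: 0.0218
```

Request:
carry_out([
  [0,0,-0.05,0,0.01],
  [0,0,-0.11,0,0.01],
  [0,0.03,-0.15,0.05,0.01],
  [0,0.06,-0.15,0.1,0.01],
  [0,0.06,-0.15,0.1,0.01],
])

```text
clock: 22.68
tool_pos: [0.5152, -0.0069, 0.1554]
eef_rot: [3.141, -0.0, 0.25]
force: [0.5, 0.5, 0.2]
grip_width: 0.0215
```

Run:
```python
from h import *
go([*tinp(HA,0.01,.01)[:2],.12],.089)
```

```text
t22.68 pos [ 0.5152 -0.0069  0.1554] yaw 0.250 F [0.5125 0.4606 0.1735] w 0.0215
  SHIFT [-0.0217  0.1109  0.0354] TURN 0.161
```

Request:
carry_out([
  [-0.011,0.055,0,0.1,0.01],
  [-0.022,0.111,0,0.161,0.01],
  [-0.022,0.111,0.02,0.161,0.01],
  [-0.022,0.111,0.033,0.161,0.01],
  [-0.022,0.111,0.035,0.161,0.01],
])

```text
clock: 23.3
tool_pos: [0.5204, -0.1167, 0.118]
eef_rot: [-3.14, 0.003, 0.094]
force: [0.1, 0.7, -0.4]
grip_width: 0.0218
```

Request:
carry_out([
  [0,0,0,0,0.04],
  [0,0,0,0,0.04],
  [0,0,0,0,0.04],
  [0,0,-0.04,0,0.05],
  [0,-0.02,-0.06,0,0.05],
])

```text
clock: 23.92
tool_pos: [0.5201, -0.0988, 0.1826]
eef_rot: [3.141, -0.003, 0.09]
force: [0.5, 0.5, -0.8]
grip_width: 0.0495
```

Run:
```python
from h import *
go([.601,.0305,.10],-.181)
s=bot.snapshot("side");save(s,"v1s",(180,120,360,280),4)
```

```text
t23.93 pos [ 0.5201 -0.0988  0.1826] yaw 0.090 F [ 0.4563  0.4502 -0.84  ] w 0.0495
  SHIFT [ 0.0922 -0.1215  0.0826] TURN 0.271
```

View pics/v1s.png

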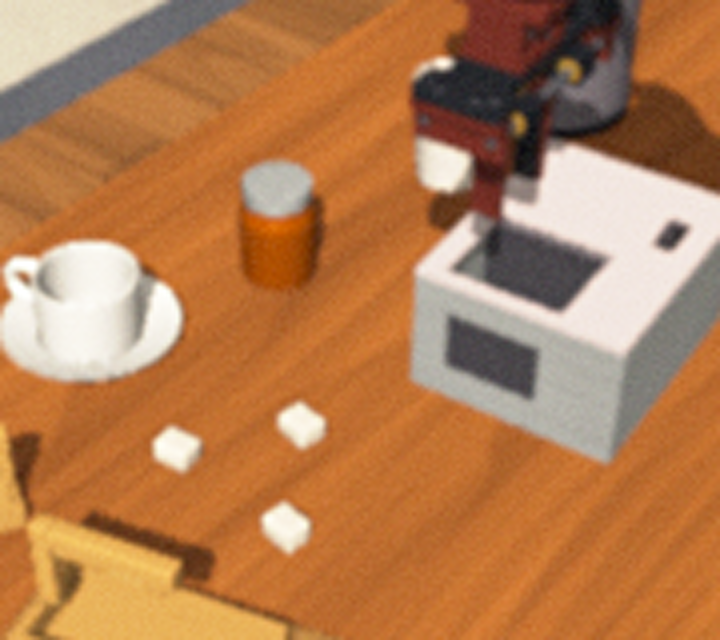

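Request:
carry_out([
  [0.03,-0.04,0,0.1,0.05],
  [0.06,-0.08,0,0.2,0.05],
  [0.092,-0.121,0.03,0.271,0.05],
  [0.092,-0.121,0.08,0.271,0.05],
  [0.092,-0.121,0.1,0.271,0.05],
])

```text
clock: 24.6
tool_pos: [0.598, 0.0317, 0.0757]
eef_rot: [3.141, 0.006, -0.177]
force: [-0.2, -0.7, 0.4]
grip_width: 0.0501
```

Run:
```python
from h import *
go([.601,.0305,.006],-.181)
s=bot.snapshot("side");save(s,"v2s",(200,180,300,280),6)
```

```text
t24.60 pos [0.598  0.0317 0.0757] yaw -0.177 F [-0.1818 -0.6606  0.3827] w 0.0501
  SHIFT [0.0032 0.0006 0.0697] TURN 0.004
```

View pics/v2s.png

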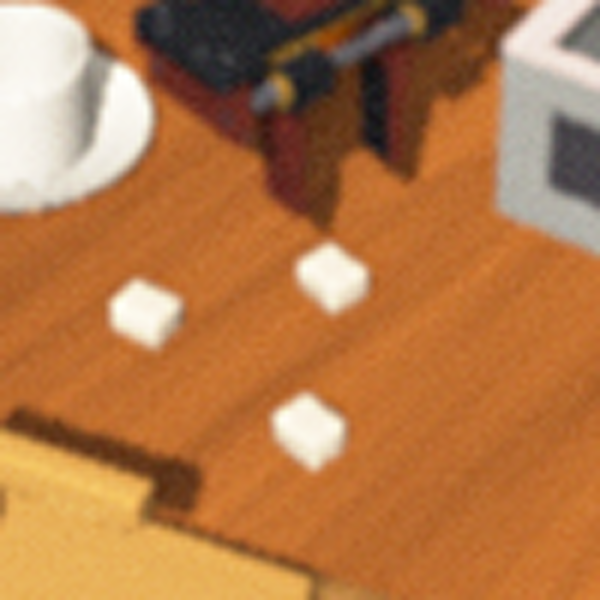

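Request:
carry_out([
  [0.002,0,0.04,0.004,0.05],
  [0.002,0,0.06,0.004,0.05],
  [0.002,0,0.069,0.004,0.05],
  [0.002,0,0.069,0.004,0.05],
  [0.002,0,0.069,0.004,0.01],
])

```text
clock: 25.28
tool_pos: [0.6029, 0.0299, 0.0129]
eef_rot: [-3.141, -0.002, -0.183]
force: [0.2, 1.3, 0.2]
grip_width: 0.043
```

Request:
carry_out([
  [0,0,0,0,0.01],
  [0,0,0,0,0.01],
  [0,0,0,0,0.01],
  [0,0,0,0,0.01],
  [0,0,-0.05,0,0.01],
])

```text
clock: 25.9
tool_pos: [0.5987, 0.03, 0.0563]
eef_rot: [3.14, 0.01, -0.183]
force: [-0.8, -0.2, -0.4]
grip_width: 0.0221
```

Request:
carry_out([
  [0,0,-0.06,0,0.01],
  [-0.02,0.03,-0.1,-0.05,0.01],
  [-0.04,0.06,-0.1,-0.15,0.01],
  [-0.06,0.09,-0.1,-0.27,0.01],
  [-0.06,0.09,-0.1,-0.27,0.01],
])

```text
clock: 26.52
tool_pos: [0.5257, -0.0489, 0.1614]
eef_rot: [3.141, -0.0, 0.085]
force: [-0.4, 0.8, 0.8]
grip_width: 0.0218
```

Run:
```python
from h import *
go([*tinp(HA,0.01,.01)[:2],.12],.089)
```

```text
t26.52 pos [ 0.5257 -0.0489  0.1614] yaw 0.085 F [-0.3821  0.8234  0.7929] w 0.0218
  SHIFT [-0.01    0.0703  0.0414] TURN -0.004
```

Request:
carry_out([
  [-0.005,0.045,0,0,0.01],
  [-0.01,0.07,0,0,0.01],
  [-0.01,0.07,0.02,0,0.01],
  [-0.01,0.07,0.038,0,0.01],
  [-0.01,0.07,0.041,0,0.01],
])

```text
clock: 27.15
tool_pos: [0.5217, -0.1167, 0.117]
eef_rot: [-3.139, 0.004, 0.088]
force: [0.0, 0.1, 0.4]
grip_width: 0.0221
```

Request:
carry_out([
  [0,0,0,0,0.04],
  [0,0,0,0,0.04],
  [0,0,0,0,0.04],
  [0,0,-0.04,0,0.05],
  [0,-0.02,-0.06,0,0.05],
])

```text
clock: 27.78
tool_pos: [0.5216, -0.0986, 0.1827]
eef_rot: [3.14, -0.003, 0.085]
force: [0.2, 1.1, 0.2]
grip_width: 0.0499
```

Run:
```python
from h import *
go([.543,.118,.07],-.118)
s=bot.snapshot("side");save(s,"v3s",(180,120,360,280),4)
```

```text
t27.77 pos [ 0.5216 -0.0986  0.1827] yaw 0.085 F [0.2175 1.0793 0.2261] w 0.0499
  SHIFT [ 0.0396 -0.214   0.1127] TURN 0.203
```

View pics/v3s.png

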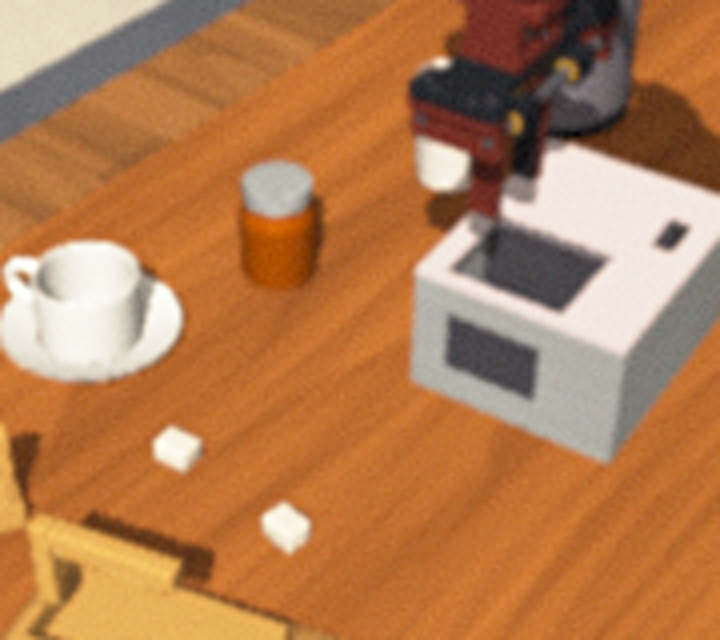

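Request:
carry_out([
  [0.01,-0.06,0,0.08,0.05],
  [0.02,-0.12,0,0.16,0.05],
  [0.03,-0.17,0.03,0.203,0.05],
  [0.04,-0.214,0.08,0.203,0.05],
  [0.04,-0.214,0.113,0.203,0.05],
])

```text
clock: 28.45
tool_pos: [0.5411, 0.122, 0.0647]
eef_rot: [-3.141, 0.001, -0.112]
force: [0.3, -0.4, -0.9]
grip_width: 0.0496
```

Run:
```python
from h import *
go([.543,.118,.006],-.118)
s=bot.snapshot("side");save(s,"v4s",(180,180,300,280),5)
```

```text
t28.45 pos [0.5411 0.122  0.0647] yaw -0.112 F [ 0.2932 -0.4396 -0.9008] w 0.0496
  SHIFT [0.0023 0.0038 0.0587] TURN 0.006
```

View pics/v4s.png

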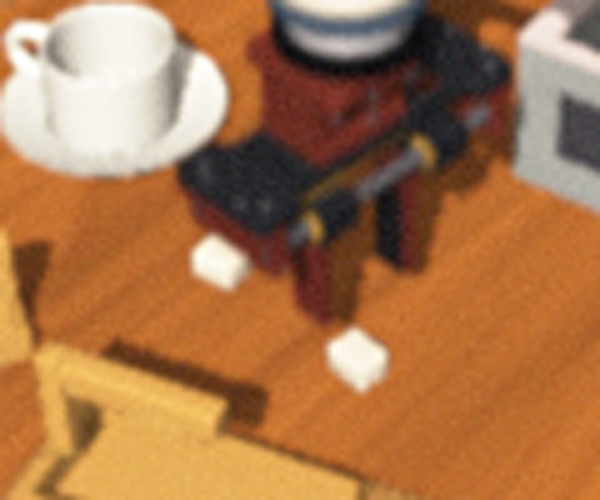

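Request:
carry_out([
  [0,0.001,0.035,0,0.05],
  [0,0.001,0.055,0,0.05],
  [0,0.001,0.064,0,0.05],
  [0,0.001,0.064,0,0.05],
  [0,0.001,0.064,0,0.01],
])

```text
clock: 29.12
tool_pos: [0.5431, 0.1174, 0.0046]
eef_rot: [-3.141, -0.002, -0.116]
force: [0.2, -0.5, -0.1]
grip_width: 0.0433
```

Request:
carry_out([
  [0,0,0,0,0.01],
  [0,0,0,0,0.01],
  [0,0,0,0,0.01],
  [0,0,0,0,0.01],
  [0,0,-0.05,0,0.01],
])

```text
clock: 29.75
tool_pos: [0.5389, 0.1169, 0.0487]
eef_rot: [3.139, 0.01, -0.116]
force: [0.8, 0.8, 0.3]
grip_width: 0.0221
```

Request:
carry_out([
  [0,0,-0.06,0,0.01],
  [0,0.05,-0.11,-0.05,0.01],
  [0,0.1,-0.15,-0.12,0.01],
  [0,0.15,-0.15,-0.2,0.01],
  [0,0.16,-0.15,-0.2,0.01],
])

```text
clock: 30.38
tool_pos: [0.5235, -0.0444, 0.2041]
eef_rot: [3.141, -0.002, 0.08]
force: [1.3, 0.7, -0.3]
grip_width: 0.0221
```

Run:
```python
from h import *
go([*tinp(HA,0.01,.01)[:2],.12],.089)
```

```text
t30.38 pos [ 0.5235 -0.0444  0.2041] yaw 0.080 F [ 1.2758  0.7443 -0.3295] w 0.0221
  SHIFT [-0.0079  0.075   0.0841] TURN -0.009
```

Request:
carry_out([
  [-0.005,0.045,0.02,0,0.01],
  [-0.008,0.075,0.05,0,0.01],
  [-0.008,0.075,0.07,0,0.01],
  [-0.008,0.075,0.082,0,0.01],
  [-0.008,0.075,0.084,0,0.01],
])

```text
clock: 31.0
tool_pos: [0.5218, -0.1156, 0.1184]
eef_rot: [-3.141, 0.001, 0.085]
force: [0.1, 0.3, 0.2]
grip_width: 0.0219
```

Request:
carry_out([
  [0,0,0,0,0.04],
  [0,0,0,0,0.04],
  [0,0,0,0,0.04],
  [0,0,-0.04,0,0.05],
  [0,-0.02,-0.06,0,0.05],
])

```text
clock: 31.62
tool_pos: [0.5208, -0.0973, 0.1815]
eef_rot: [3.141, -0.003, 0.082]
force: [-0.1, -0.4, 1.1]
grip_width: 0.05
```

Run:
```python
from h import *
go([.655,.107,.07],.077)
s=bot.snapshot("side");save(s,"v5s",(180,120,360,280),4)
```

```text
t31.62 pos [ 0.5208 -0.0973  0.1815] yaw 0.082 F [-0.1029 -0.3773  1.0532] w 0.0500
  SHIFT [ 0.1504 -0.1927  0.1115] TURN 0.005
```

View pics/v5s.png

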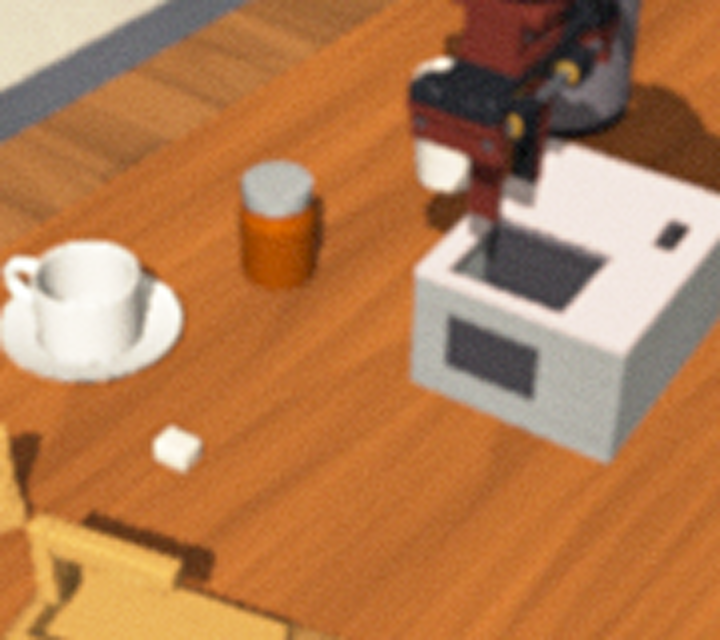

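Request:
carry_out([
  [0.04,-0.05,0,0,0.05],
  [0.08,-0.1,0,0,0.05],
  [0.12,-0.15,0.03,0,0.05],
  [0.15,-0.193,0.07,0.005,0.05],
  [0.15,-0.193,0.111,0.005,0.05],
])

```text
clock: 32.3
tool_pos: [0.6546, 0.1121, 0.0672]
eef_rot: [-3.141, -0.002, 0.083]
force: [-0.3, 0.1, -0.8]
grip_width: 0.0501
```

Run:
```python
from h import *
go([.655,.107,.006],.077)
s=bot.snapshot("side");save(s,"v6s",(160,160,300,280),5)
```

```text
t32.30 pos [0.6546 0.1121 0.0672] yaw 0.083 F [-0.3017  0.1093 -0.8302] w 0.0501
  SHIFT [-0.0001  0.0052  0.0612] TURN 0.006
```

View pics/v6s.png

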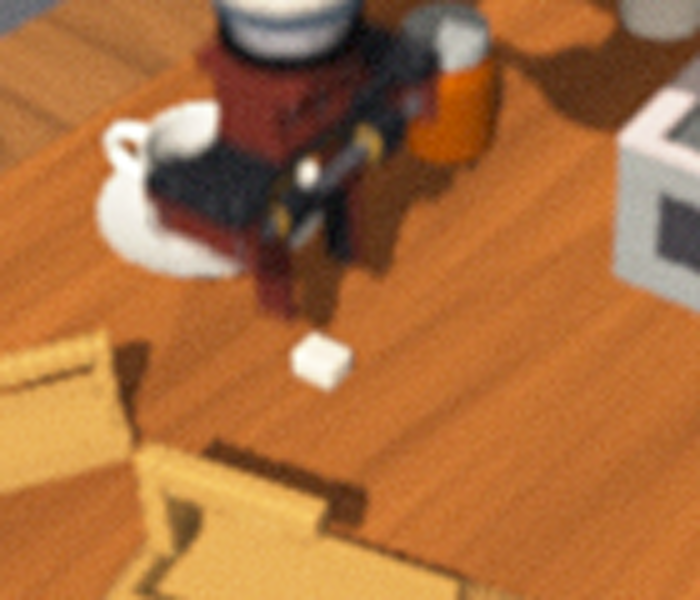

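Request:
carry_out([
  [0,0.003,0.035,0,0.05],
  [0,0.003,0.055,0,0.05],
  [0,0.003,0.064,0,0.05],
  [0,0.003,0.064,0,0.05],
  [0,0.003,0.064,0,0.01],
])

```text
clock: 32.98
tool_pos: [0.6547, 0.1049, 0.0059]
eef_rot: [-3.141, -0.003, 0.079]
force: [-0.8, 1.2, 0.1]
grip_width: 0.0432
```

Request:
carry_out([
  [0,0,0,0,0.01],
  [0,0,0,0,0.01],
  [0,0,0,0,0.01],
  [0,0,0,0,0.01],
  [0,0,-0.05,0,0.01],
])

```text
clock: 33.6
tool_pos: [0.6505, 0.1045, 0.0487]
eef_rot: [3.141, 0.011, 0.079]
force: [0.1, 0.3, -0.0]
grip_width: 0.022
```

Request:
carry_out([
  [0,0,-0.06,0,0.01],
  [-0.03,0.04,-0.11,0,0.01],
  [-0.07,0.08,-0.15,0,0.01],
  [-0.11,0.12,-0.15,0,0.01],
  [-0.13,0.16,-0.15,0,0.01],
])

```text
clock: 34.22
tool_pos: [0.5357, -0.066, 0.2058]
eef_rot: [3.141, -0.003, 0.079]
force: [1.1, -0.7, -0.2]
grip_width: 0.0218
```

Run:
```python
from h import *
go([*tinp(HA,0.01,.01)[:2],.12],.089)
```

```text
t34.23 pos [ 0.5357 -0.066   0.2058] yaw 0.079 F [ 1.085  -0.7137 -0.1562] w 0.0218
  SHIFT [-0.0182  0.0525  0.0858] TURN -0.010
```

Request:
carry_out([
  [-0.01,0.03,0.02,0,0.01],
  [-0.018,0.053,0.05,0,0.01],
  [-0.018,0.053,0.07,0,0.01],
  [-0.018,0.053,0.082,0,0.01],
  [-0.018,0.053,0.084,0,0.01],
])

```text
clock: 34.85
tool_pos: [0.523, -0.1181, 0.1194]
eef_rot: [-3.141, 0.001, 0.08]
force: [-0.0, -0.1, 0.2]
grip_width: 0.0218
```

Request:
carry_out([
  [0,0,0,0,0.04],
  [0,0,0,0,0.04],
  [0,0,0,0,0.04],
  [0,0,-0.04,0,0.04],
  [0,0,-0.08,0,0.02],
])

```text
clock: 35.48
tool_pos: [0.5228, -0.119, 0.201]
eef_rot: [-3.141, 0.001, 0.079]
force: [1.0, 0.3, -0.0]
grip_width: 0.0333
```

Request:
carry_out([
  [-0.04,0.05,-0.02,0,0],
  [-0.08,0.1,-0.02,0,0],
  [-0.08,0.13,0,0,0],
  [-0.08,0.13,0,0,0],
])

```text
clock: 35.98
tool_pos: [0.4523, -0.2566, 0.1986]
eef_rot: [-3.14, 0.002, 0.075]
force: [0.8, 0.5, 0.5]
grip_width: 0.0004
```

Run:
```python
from h import *
go([*tinp(WH,0,-.012)[:2],.125],.089)
s=bot.snapshot("side");save(s,"x1s",(130,110,380,300),3.2)
s=bot.snapshot("top");save(s,"x1",(130,110,430,290),2.6)
for n in("lump1_mid","lump6_mid"):
  print([(np.round(d["at"],1),round(d["confidence"],2)) for d in bot.pinpoint(s,n)])
```

```text
t35.98 pos [ 0.4523 -0.2566  0.1986] yaw 0.075 F [0.7705 0.5378 0.4794] w 0.0004
  SHIFT [-0.0023 -0.0195  0.0736] TURN -0.014
[(array([338.7, 231.2]), 0.64)]
[]
```

View pics/x1s.png

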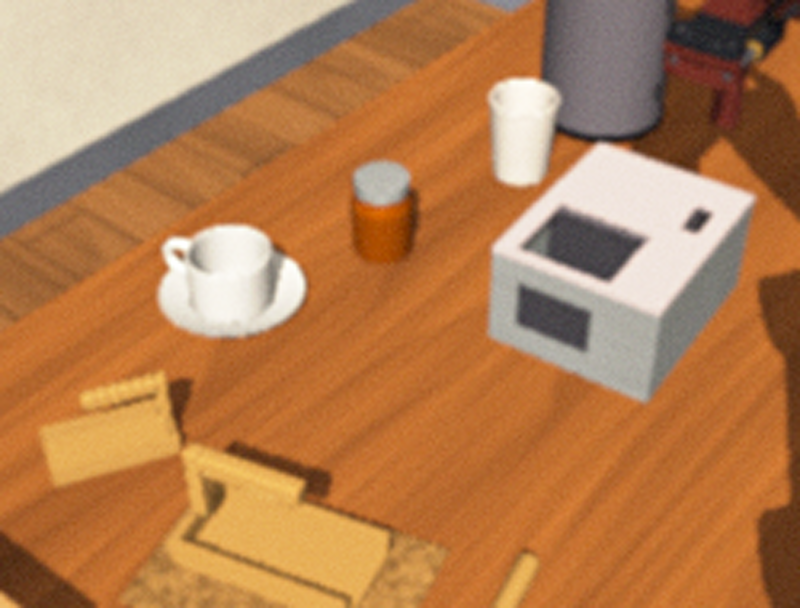

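View pics/x1.png

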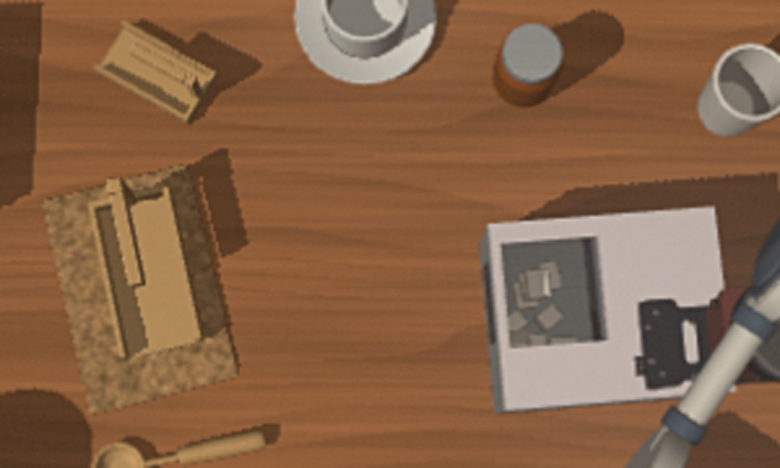

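Request:
carry_out([
  [-0.002,-0.02,0.03,-0.014,0],
  [-0.002,-0.02,0.055,-0.014,0],
  [-0.002,-0.02,0.07,-0.014,0],
  [-0.002,-0.02,0.074,-0.014,0],
  [-0.002,-0.02,0.074,-0.014,0],
])

```text
clock: 36.8
tool_pos: [0.4503, -0.2353, 0.1268]
eef_rot: [3.141, -0.001, 0.093]
force: [0.5, 1.0, -0.4]
grip_width: 0.0004
```

Run:
```python
from h import *
go([*tinp(WH,0,-.012)[:2],.117],.089)
```

```text
t36.80 pos [ 0.4503 -0.2353  0.1268] yaw 0.093 F [ 0.5306  0.9512 -0.4405] w 0.0004
  SHIFT [-0.0019  0.0018  0.0098] TURN 0.004
```

Request:
carry_out([
  [-0.001,0.002,0.006,0,0],
  [-0.001,0.002,0.009,0,0],
  [-0.001,0.002,0.01,0,0],
  [-0.001,0.002,0.01,0,0],
])

```text
clock: 37.3
tool_pos: [0.4493, -0.2376, 0.117]
eef_rot: [3.141, -0.001, 0.093]
force: [-1.4, -0.2, 4.2]
grip_width: 0.0005
```

Request:
carry_out([
  [0,-0.001,0.0005,0,0],
  [0,-0.007,0.0005,0,0],
  [0,-0.013,0.0005,0,0],
  [0,-0.019,0.0005,0,0],
  [0,-0.025,0.0005,0,0],
])

```text
clock: 37.92
tool_pos: [0.4474, -0.2128, 0.1171]
eef_rot: [3.14, -0.002, 0.093]
force: [-1.5, -0.6, 4.0]
grip_width: 0.0
```

Request:
carry_out([
  [0,0,-0.012,0,0],
  [0,0.012,-0.012,0,0],
  [0,0.025,-0.012,0,0],
  [0,0.025,-0.002,0,0],
  [0,0.025,0,0,0],
])

```text
clock: 38.55
tool_pos: [0.4493, -0.2389, 0.1163]
eef_rot: [3.139, -0.001, 0.091]
force: [-1.9, -3.7, 11.3]
grip_width: 0.0002
```

Request:
carry_out([
  [0,0,0,0,0],
  [0,-0.007,0,0,0],
  [0,-0.013,0,0,0],
  [0,-0.019,0,0,0],
  [0,-0.025,0,0,0],
])

```text
clock: 39.17
tool_pos: [0.4473, -0.2129, 0.1169]
eef_rot: [3.14, -0.002, 0.092]
force: [-0.2, 0.6, 6.9]
grip_width: 0.0007
```

Run:
```python
from h import *
go([*tinp(WH,0,-.012)[:2],.117],.089)
s=bot.snapshot("top");save(s,"x2",(320,170,450,280),6)
```

```text
t39.17 pos [ 0.4473 -0.2129  0.1169] yaw 0.092 F [-0.1825  0.5676  6.9208] w 0.0007
  SHIFT [-0.001   0.0244 -0.0001] TURN 0.003
```

View pics/x2.png

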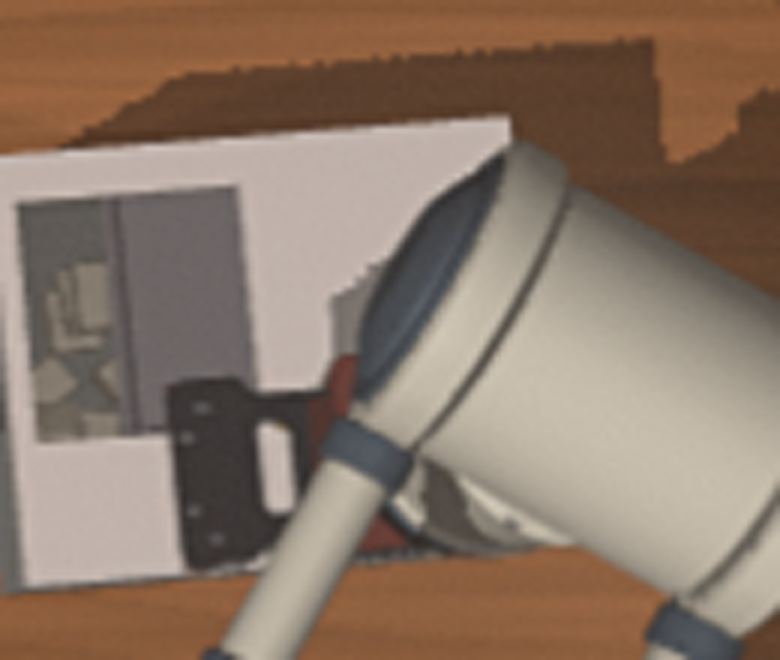

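Request:
carry_out([
  [0,0,-0.012,0,0],
  [0,0.012,-0.012,0,0],
  [0,0.025,-0.012,0,0],
  [0,0.025,-0.002,0,0],
  [0,0.025,0,0,0],
])

```text
clock: 39.85
tool_pos: [0.4493, -0.2389, 0.1163]
eef_rot: [3.139, -0.001, 0.091]
force: [-1.4, -2.8, 11.5]
grip_width: 0.0006
```

Request:
carry_out([
  [0,0,0,0,0],
  [0,-0.007,0,0,0],
  [0,-0.013,0,0,0],
  [0,-0.019,0,0,0],
  [0,-0.025,0,0,0],
])

```text
clock: 40.48
tool_pos: [0.4473, -0.2128, 0.1169]
eef_rot: [3.14, -0.002, 0.092]
force: [-0.8, 0.0, 6.8]
grip_width: 0.0004
```

Request:
carry_out([
  [0,0,-0.012,0,0],
  [0,0.012,-0.012,0,0],
  [0,0.025,-0.012,0,0],
  [0,0.025,-0.002,0,0],
  [0,0.025,0,0,0],
])

```text
clock: 41.1
tool_pos: [0.4493, -0.239, 0.1163]
eef_rot: [3.139, -0.001, 0.091]
force: [-1.8, -3.7, 11.9]
grip_width: 0.0007
```

Request:
carry_out([
  [0,0,0,0,0],
  [0,-0.007,0,0,0],
  [0,-0.013,0,0,0],
  [0,-0.019,0,0,0],
  [0,-0.025,0,0,0],
])

```text
clock: 41.72
tool_pos: [0.4475, -0.2143, 0.117]
eef_rot: [3.137, -0.003, 0.091]
force: [0.6, -7.2, 13.4]
grip_width: 0.0006
```

Run:
```python
from h import *
go([*tinp(WH,0,-.012)[:2],.117],.089)
s=bot.snapshot("top");save(s,"x3",(320,170,450,280),6)
```

```text
t41.73 pos [ 0.4475 -0.2143  0.117 ] yaw 0.091 F [ 0.6487 -7.2414 13.3734] w 0.0006
  SHIFT [-0.001  0.023  0.   ] TURN 0.002
```

View pics/x3.png

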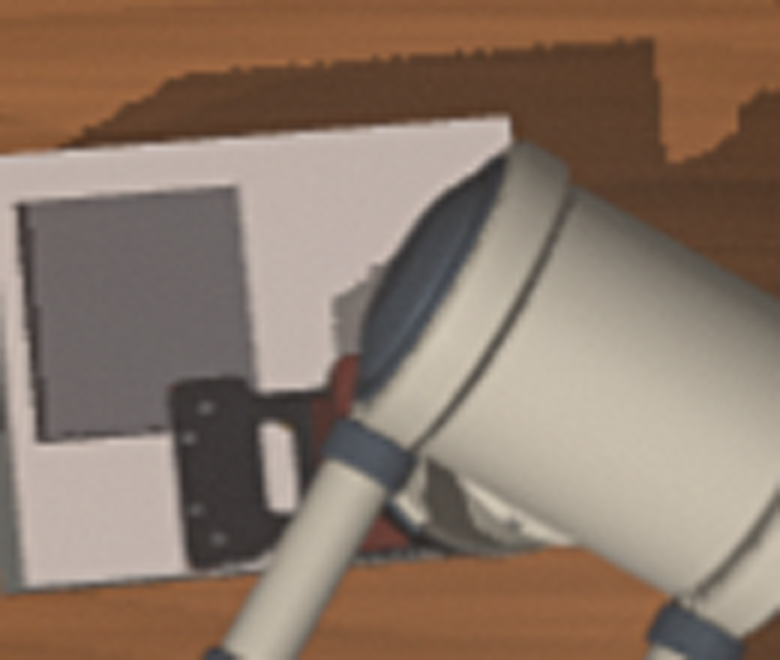

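Request:
carry_out([
  [0,0,-0.04,0,0],
  [0,0,-0.1,0,0],
  [0,0.06,-0.15,0,0.02],
  [0,0.12,-0.15,0,0.02],
  [0,0.15,-0.15,0,0.02],
])

```text
clock: 42.4
tool_pos: [0.4607, -0.3642, 0.2652]
eef_rot: [3.141, -0.0, 0.092]
force: [0.3, 0.4, 0.0]
grip_width: 0.02
```

Request:
carry_out([
  [-0.03,0.05,0,0,0.02],
  [-0.03,0.05,0,0,0.02],
  [-0.03,0.05,0,0,0.02],
])

```text
clock: 42.78
tool_pos: [0.4354, -0.4141, 0.2645]
eef_rot: [-3.14, 0.001, 0.092]
force: [0.0, -0.3, 0.3]
grip_width: 0.02
```

Run:
```python
from h import *
go([*tinp(WH,0,-.012)[:2],.117],.089)
s=bot.snapshot("top");save(s,"y1",(130,100,430,290),2.6);save(s,"y2",(300,170,430,280),6)
f=lambda l,o,k,z:np.array([onz((np.array(o)+np.array(p)/k),s,z) for p in l])
print("grip",[(np.round(d["at"],1),onz(d["at"],s,.09),round(d["confidence"],2)) for d in bot.pinpoint(s,"tray_grip")])
t=bot.snapshot("side");save(t,"y3",f=1.4)
```

```text
t42.77 pos [ 0.4354 -0.4141  0.2645] yaw 0.092 F [ 0.015  -0.2519  0.2645] w 0.0200
  SHIFT [ 0.0294 -0.1749  0.1475] TURN 0.003
grip [(array([189.2, 131.4]), array([0.7368, 0.2445, 0.09  ]), 0.93), (array([120.1, 338.9]), array([0.2334, 0.3897, 0.09  ]), 0.75), (array([182.9, 206.8]), array([0.5481, 0.2522, 0.09  ]), 0.61)]
```

View pics/y1.png

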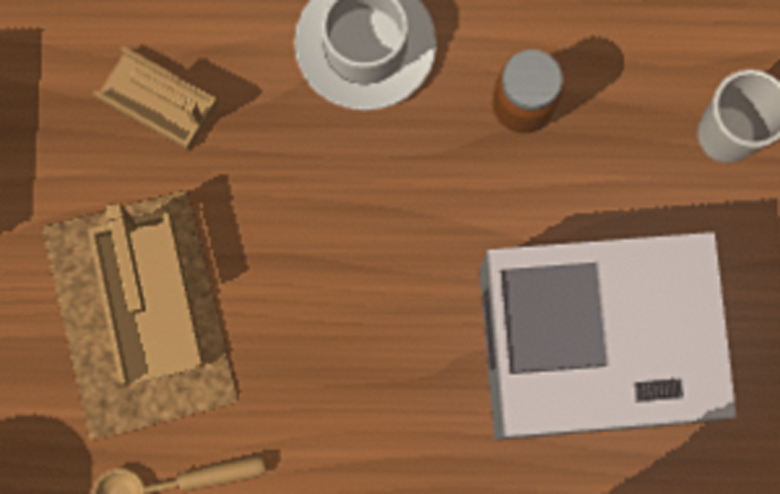

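View pics/y2.png

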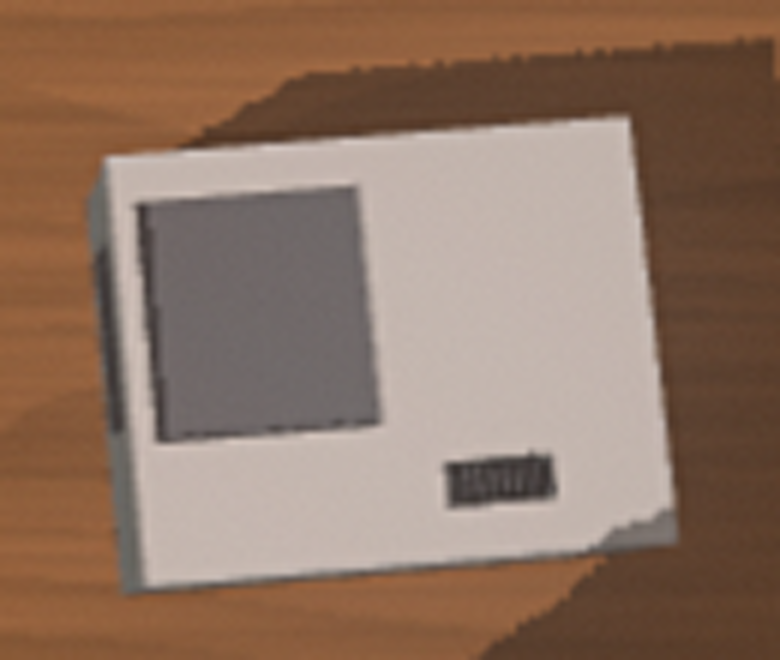

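View pics/y3.png

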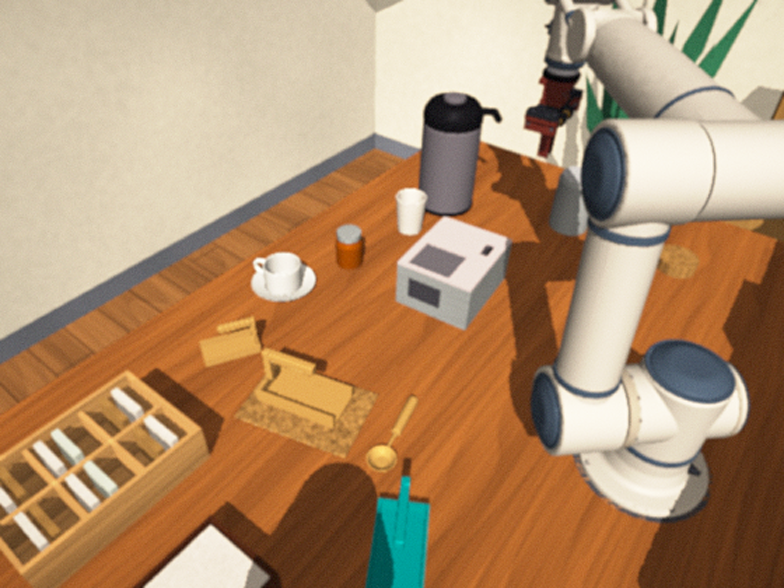

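The hatch looks closed, but a thin dark line remains at its +y edge, either a shadow or a gap. A short extra closing stroke will show whether the wheel is against its stop.

Run:
```python
from h import *
go([*tinp(WH,0,-.008)[:2],.127],.089)
```

```text
t42.92 pos [ 0.4361 -0.4132  0.2657] yaw 0.094 F [0.6596 0.1159 0.2154] w 0.0199
  SHIFT [ 0.029  -0.178   0.1387] TURN 0.005
```

Request:
carry_out([
  [0.01,-0.06,0,0,0],
  [0.02,-0.12,0.03,0,0],
  [0.029,-0.178,0.08,0.005,0],
  [0.029,-0.178,0.12,0.005,0],
  [0.029,-0.178,0.137,0.005,0],
])

```text
clock: 43.55
tool_pos: [0.4469, -0.2317, 0.1255]
eef_rot: [-3.139, 0.004, 0.091]
force: [0.1, 0.4, 1.2]
grip_width: 0.0001
```

Request:
carry_out([
  [0,0,0,0,0],
  [0,0,0,0,0],
  [0,0,0.003,0,0],
])

```text
clock: 43.92
tool_pos: [0.4488, -0.2357, 0.128]
eef_rot: [3.139, -0.003, 0.087]
force: [0.0, -1.2, -0.4]
grip_width: 0.0005
```

Run:
```python
from h import *
go([*tinp(WH,0,-.008)[:2],.1165],.089)
```

```text
t43.92 pos [ 0.4488 -0.2357  0.128 ] yaw 0.087 F [ 0.0128 -1.2296 -0.3988] w 0.0005
  SHIFT [-0.0004 -0.0025  0.0115] TURN -0.002
```

Request:
carry_out([
  [0,-0.001,0.005,0,0],
  [0,-0.001,0.0085,0,0],
  [0,-0.001,0.009,0,0],
  [0,-0.001,0.009,0,0],
])

```text
clock: 44.42
tool_pos: [0.448, -0.2337, 0.1173]
eef_rot: [3.141, -0.001, 0.088]
force: [-0.8, -0.6, 4.2]
grip_width: 0.0004
```

Request:
carry_out([
  [0,-0.002,0.0005,0,0],
  [0,-0.004,0.0005,0,0],
  [0,-0.006,0.0005,0,0],
  [0,-0.008,0.0005,0,0],
  [0,-0.008,0.0005,0,0],
])

```text
clock: 45.05
tool_pos: [0.4478, -0.2278, 0.118]
eef_rot: [3.136, -0.003, 0.087]
force: [-0.0, -6.9, 6.9]
grip_width: 0.0005
```

Run:
```python
from h import *
go([*tinp(WH,0,-.008)[:2],.1165],.089)
```

```text
t45.05 pos [ 0.4478 -0.2278  0.118 ] yaw 0.087 F [-0.0191 -6.8599  6.8621] w 0.0005
  SHIFT [-0.0001  0.0055  0.0015] TURN -0.002
```

Request:
carry_out([
  [0,0,-0.04,0,0],
  [0,0,-0.1,0,0],
  [0,0.06,-0.15,0,0.02],
  [0,0.12,-0.15,0,0.02],
  [0,0.15,-0.15,0,0.02],
])

```text
clock: 45.68
tool_pos: [0.4603, -0.3771, 0.2663]
eef_rot: [3.141, -0.0, 0.087]
force: [0.9, -0.2, -0.8]
grip_width: 0.0197
```

Request:
carry_out([
  [0,0,0,0,0.02],
  [0,0,0,0,0.02],
  [0,0,0,0,0.02],
])

```text
clock: 46.05
tool_pos: [0.4604, -0.3736, 0.2664]
eef_rot: [-3.142, -0.0, 0.089]
force: [0.8, -0.0, 0.1]
grip_width: 0.0201
```

Run:
```python
from h import *
s=bot.snapshot("top");save(s,"z1",(130,100,430,290),2.6)
a=cv2.imread("pics/y1.png").astype(int);b=cv2.imread("pics/z1.png").astype(int)
hx=lambda im:im[int((228-100)*2.6),int((322-130)*2.6):int((332-130)*2.6),0]
print(hx(a),hx(b));print(bot.observe()["qd"])
```

```text
[180 178 181 183 178 172 156 121  85  61  61  75  87  97 104 107 105 104
 104 105 104 104 103 104 104 105] [179 178 180 181 176 171 154 120  84  60  60  74  86  95 103 106 105 103
 103 102 101 101 101 102 102 103]
[-0.0021 -0.0006 -0.0034 -0.0008 -0.0021  0.0005]
```

View pics/z1.png

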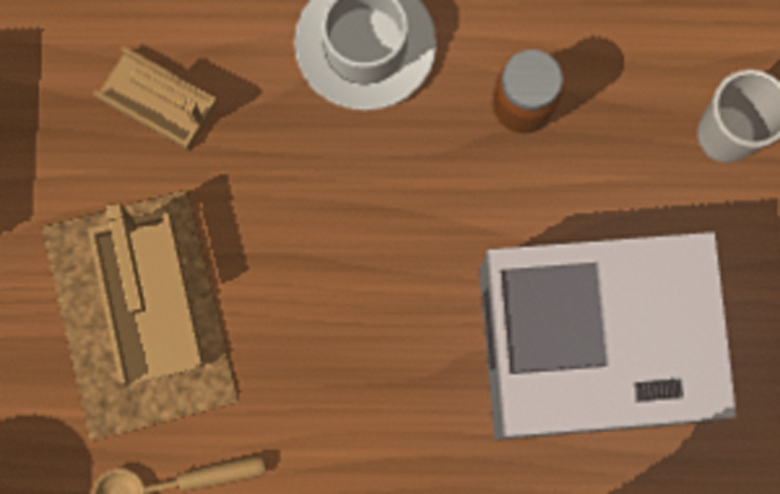

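The edge did not move, so the shutter is at its stop and the line is a shadow. Everything stands as required, so I am handing in.

```bash
python3 -c "
from bench import bot
print(bot.job_done(), bot.observe()['clock'])"
```

```text
the job is handed in; nothing more can be done
the job is handed in; nothing more can be done
```

The job is handed in, at about 46 s of the 210 s allowed; handing in gave no verdict.

- **Opening:** I rolled the thumbwheel open in four strokes until it pushed back at its end stop. The shutter itself was never touched.
- **Tray lumps:** I gripped the larger bamboo tray behind its centre and carried it level over the hatch. Loosening the grip let it swing forward, and its 5 lumps slid in.
- **Tray:** I set it back empty on its mat. By the camera it stands flat, roughly 15–25 mm off the mat's centre (limit 50 mm).
- **Table lumps:** I picked up the 4 loose lumps one by one and dropped them through the hatch. None was seen to be knocked aside.
- **Closing:** I rolled the wheel back in four strokes to its stop. In the pictures a thin dark line remained along the hatch's +y edge. An extra closing stroke met resistance at once (about 7 N sideways) and left the edge unchanged, so I took the line for a shadow.

**Last checks:**
- No lump was left on the table or the tray.
- The tea things in view (saucer, cup, jar, paper cup, spoon) looked unmoved.
- The arm was clear of everything.
- I counted the 9 lumps going in, but did not count them in a picture of the inside of the tin.

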